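# Open the button sample book at the coat buttons

## Task

A customer wants to see the coat buttons: open the ring-bound sample book at the board with the six large buttons, by turning the two boards above it (small shirt buttons and medium jacket buttons) over the rings until both lie flat on the left half of the book, while the coat-button board stays flat on the right. Only push with the fingertips, for which the boards' tabs stick out on the right: never pinch a board between the fingers, do not force or fling it, and leave the spools, the box and the stamp where they stand.

Things in the scene. Friction and masses are not known exactly. Their poses are not given: they have to be found in the camera images.
- sample_book: Ring-bound sample book, open, fixed on the counter. Origin: on the counter under the middle of the spine; own x along the spine (away from the robot at yaw 0), y to its left half, z up. Three steel rings (radius 27 mm) on the spine; the boards turn about the ring axis: along own x, 42 mm above the origin. Solid piles of boards, 148 mm to either side: right 30 mm high, left 25 mm; covers to 154 mm, 4 mm thick.
- shirt_card (a joint): Turn of the top board (small 11 mm shirt buttons), rad: 0 flat on the right, pi/2 upright, pi flat on the left, face down. Its mid-thickness runs 10 mm above the ring axis on the right, so 10 mm below it on the left. Starts slightly raised. About 0.1 kg, snug on the rings: it stays at any angle where it is left; 1 to 2 N at the tab moves it.
- jacket_card (a joint): The same for the second board (medium 21 mm jacket buttons), equally snug; its mid-thickness is level with the ring axis. The boards rest on one another: raising this one raises a shirt board that still lies on it.
- coat_card (a joint): The same for the third board (six large 33 mm coat buttons), equally snug; its mid-thickness is 10 mm below the ring axis. Starts at 0, flat on the right, under the jacket board.
- shirt_card_tab (a point): Middle of the shirt board's index tab, in mid-thickness of the 4 mm board, 159 mm from the ring axis. The tab is 48 mm long along the spine and sticks out beyond the board's edge, from 148 to 170 mm off the axis, over open counter; it lies 62 mm nearer (book's -x) than the middle of the spine.
- jacket_card_tab (a point): Middle of the jacket board's index tab, in mid-thickness of the 4 mm board, 159 mm from the ring axis. The tab is 48 mm long along the spine and sticks out beyond the board's edge, from 148 to 170 mm off the axis, over open counter; it lies level with the middle of the spine.
- coat_card_tab (a point): Middle of the coat board's index tab, in mid-thickness of the 4 mm board, 159 mm from the ring axis. The tab is 48 mm long along the spine and sticks out beyond the board's edge, from 148 to 170 mm off the axis, over open counter; it lies 62 mm farther (book's +x) than the middle of the spine.
- shirt_card_back: The shirt board's rigid brown back with its tab, 4 mm thick, 190 mm along the spine, from 18 to 148 mm off the ring axis. Origin on the ring axis at mid-spine; own -y points to the tab, z out of the buttoned face, x along the spine.
- shirt_card_face: White face card with the buttons, and tab label, glued on the shirt board's upper side: 2.5 mm thick, set 3 mm back from the edges, buttons 2 mm high. Same origin and axes as the back.
- jacket_card_back: The jacket board's rigid brown back with its tab, 4 mm thick, 190 mm along the spine, from 18 to 148 mm off the ring axis. Origin on the ring axis at mid-spine; own -y points to the tab, z out of the buttoned face, x along the spine.
- jacket_card_face: White face card with the buttons, and tab label, glued on the jacket board's upper side: 2.5 mm thick, set 3 mm back from the edges, buttons 2 mm high. Same origin and axes as the back.
- coat_card_back: The coat board's rigid brown back with its tab, 4 mm thick, 190 mm along the spine, from 18 to 148 mm off the ring axis. Origin on the ring axis at mid-spine; own -y points to the tab, z out of the buttoned face, x along the spine.
- coat_card_face: White face card with the buttons, and tab label, glued on the coat board's upper side: 2.5 mm thick, set 3 mm back from the edges, buttons 2 mm high. Same origin and axes as the back.
- thread_white: White thread spool, 28 mm across, 48 mm high, standing; origin under its middle. A bystander.
- thread_navy: Dark blue thread spool, 28 mm across, 48 mm high, standing; origin under its middle. A bystander.
- button_box: Small pale cardboard box, 55x85x30 mm; origin under its middle. A bystander.
- date_stamp: Hand stamp with a wooden knob, 31x52x88 mm, standing; origin under its middle. A bystander.

How it is judged:
By the outcome, as a careful person would: the job done as asked, in the order asked, and still so for the second after the job is handed in, with the robot touching nothing.
It also fails if it takes over 61 s, if anything falls off the work surface, if the arm or the gripper's body presses on something with over 40 N, if the wrist force passes 120 N, or if a joint passes its speed limit or range.

## Robot

A 7-joint arm with a two-finger parallel gripper is mounted at the origin on a cart in front of the work surface, level with it; the furniture and walls round the work are solid. World frame = base frame: x ahead of the robot, y to its left, z up, the work surface at z = 0. Lengths are in m, angles in rad, forces in N, time in s.
With the tool pointing down it reaches from about 0.35 to 0.9 m from the base axis. Payload 8.1 kg.
Tool frame: the origin (TCP) lies between the finger pads; the fingertips stand 19 mm ahead of it and the grasp point (between the pads) is the TCP; y points along the fingers, x is the direction in which the jaws open and shut, and the axes are right-handed (so a half turn about y gives the same grasp; the last joint's range is limited). The gripper opens to 92 mm and grips with 3 to 60 N. Pads are 19 mm wide; open, the fingers measure 130 mm over their backs; the gripper's body (75 mm by 190 mm) begins 47 mm behind the grasp point.
Start: joints at [-1.329, 0.434, 0.025, 1.573, -0.012, 1.134, -0.075], TCP at [0.211, 0.588, 0.246] pointing down, gripper open.
Joint ranges: [-2.62, 2.62], [-0.44, 2.09], [-1.27, 1.32], [0.08, 2.57], [-1.32, 4.46], [0.12, 2], [-2.74, 2.74]. Speed limits (rad/s): [2.22, 2.22, 3.01, 3.01, 3.14, 3.14, 3.14].

## Interface

Orientations are given as a rotation vector (axis times angle).
In Python, from cell import arm gives the robot as it stands.
- The arm moves only by the tool move_arm, never from a script. Its argument "series" is a list of rows, each an object of numbers: "x", "y", "z": the shift along the tool's x, y, z in cm; "rx", "ry", "rz": the turn, a rotation vector about the tool's x, y, z in rad. In form: [{"x": .., "y": .., "z": .., "rx": .., "ry": .., "rz": ..}, ...]. A call has 1 to 12 rows; each row shifts and turns the pose as measured when the row begins, along the tool's axes as they then stand; what a row does not reach is not made up. A row lasts 1/8 s, in which the tool goes at most 62.5 mm and 10.7 degrees, less where a joint would pass 70% of its speed; a pose out of reach is approached as far as the arm can. A call is refused whole if a number of a shift passes 6.25 or a number of a turn 0.188, either way. A call with a gripper value outside its range is refused whole. "jaw" is the finger opening in cm, from 0 to 9.18, set as the call begins (left out, the last holds). The fingers move at their own pace and stop on an object; "newtons" is the grip in N (left out, the last holds). Time passes only in rows, so rows that do not move let the fingers close. It gives the time, the measured TCP pose, the force and the opening at its end, in the units of the state.
- arm.observe(): the state, without advancing time (a new reading comes with each control period).
- arm.get_image(name): name is "scene" or "top" or "wrist"; returns the picture (420x560x3 uint8, blue, green, red); there is no depth.
- arm.camera_params(name): a dict with "K" (3x3 intrinsics, pixels), "k1" (the pictures are not rectified: a ray, as slopes to the right and down, at radius r is drawn at 1 + k1 r^2 times it, then the intrinsics apply), "R" (3x3) and "t" (3): a world point X has camera coordinates R X + t; the wrist camera has in their place "tool_from_camera" (4x4, takes a point from camera to tool coordinates, whose origin is the TCP and whose axes are the tool frame's). Camera axes: x right, y down, z forward; pixel columns grow to the right and rows downward; lengths in m; the calibration is good to about 2 mm. A picture is of the moment at which its call begins: read the wrist's pose just before it. camera_params takes no time and is no camera call.
- arm.sign_off(): hands the job in, once; it reports no verdict.
The state is a dict: "clock": time; "joints": joint angles; "dq": joint speeds; "joint_efforts": joint torques, N m; "position": TCP position; "ee_rot": TCP orientation; "force": force on the tool from outside, world axes, zero at the start; "ft_torque": the same for the moment, N m; "width": opening from 0.0 (shut) to 1.0 (fully open).
Only numpy, scipy, OpenCV 4.12 (cv2) and the standard library are available. Lean on these libraries where they do the work, as an engineer would, in place of code of your own. Each camera call takes 0.05 s, during which the arm holds its last target.

## Working session

There is one attempt and no reset: what is moved stays moved. The work goes in short steps, Python scripts to look and compute and a tool call to move; the robot and the scene stay as the last step left them, time stands still between calls to the robot, and variables do not carry over. Pictures are saved under pics/ and viewed, and the job is handed in when it is done.

Besides the shell and the picture viewer there is one more tool, called after "Call:" as a command line: name --argument value ..., lists and objects as JSON in quotes. move_arm: Moves the arm, as the interface text tells. Its arguments: {"type":"object","properties":{"series":{"type":"array","items":{"type":"object","properties":{"x":{"type":"number"},"y":{"type":"number"},"z":{"type":"number"},"rx":{"type":"number"},"ry":{"type":"number"},"rz":{"type":"number"}}}},"jaw":{"type":"number"},"newtons":{"type":"number"}},"required":["series"]}

```bash
ls; mkdir -p pics; cat > h.py <<'E'
import numpy as np, cv2
from cell import arm
from scipy.spatial.transform import Rotation as Rn
def snap(name,tag):
    im=arm.get_image(name); cv2.imwrite(f'pics/{tag}.png',im); return im
def ray(name,u,v):
    p=arm.camera_params(name); K=np.array(p['K']); xd=(u-K[0,2])/K[0,0]; yd=(v-K[1,2])/K[1,1]
    x,y=xd,yd
    for _ in range(30):
        s=1+p['k1']*(x*x+y*y); x,y=xd/s,yd/s
    d=np.array([x,y,1.])
    R=np.array(p['R']);t=np.array(p['t'])
    return -R.T@t, R.T@d
def onz(name,u,v,z):
    o,d=ray(name,u,v); return o+d*(z-o[2])/d[2]
def proj(name,X):
    p=arm.camera_params(name); K=np.array(p['K']); c=np.array(p['R'])@np.array(X)+np.array(p['t'])
    x,y=c[0]/c[2],c[1]/c[2]; s=1+p['k1']*(x*x+y*y); return K[0,0]*x*s+K[0,2],K[1,1]*y*s+K[1,2]
E
python3 - <<'E'
from h import *
np.set_printoptions(precision=3,suppress=True)
snap('scene','s0');snap('top','t0')
print(arm.observe())
for n in('scene','top'):
    p=arm.camera_params(n);print(n,p, -np.array(p['R']).T@p['t'])
E
```

```text
pics
{'clock': 0.1, 'joints': array([-1.329,  0.435,  0.025,  1.574, -0.012,  1.134, -0.075]), 'dq': array([ 0.   , -0.003,  0.001, -0.001,  0.   ,  0.001,  0.001]), 'joint_efforts': array([  0.004, -66.913,   0.988, -31.514,  -0.061,   0.038,   0.   ]), 'position': array([0.211, 0.588, 0.245]), 'ee_rot': array([-1.354, -0.951,  0.952]), 'force': array([-0.459, -0.865, -0.367]), 'ft_torque': array([0.008, 0.002, 0.019]), 'width': 0.9968774949078802}
scene {'K': array([[502.828,   0.   , 279.259],
       [  0.   , 502.828, 208.318],
       [  0.   ,   0.   ,   1.   ]]), 'k1': -0.0352083282106936, 'R': array([[ 0.66 , -0.751, -0.011],
       [-0.463, -0.395, -0.794],
       [ 0.592,  0.529, -0.608]]), 't': array([-0.399,  0.306,  0.834])} [-0.088 -0.62   0.745]
top {'K': array([[399.088,   0.   , 279.396],
       [  0.   , 399.088, 208.104],
       [  0.   ,   0.   ,   1.   ]]), 'k1': -0.03575596138613865, 'R': array([[-0.003, -1.   , -0.02 ],
       [-0.999,  0.003, -0.046],
       [ 0.046,  0.019, -0.999]]), 't': array([-0.01 ,  0.577,  0.906])} [ 0.535 -0.029  0.931]
```

View pics/s0.png

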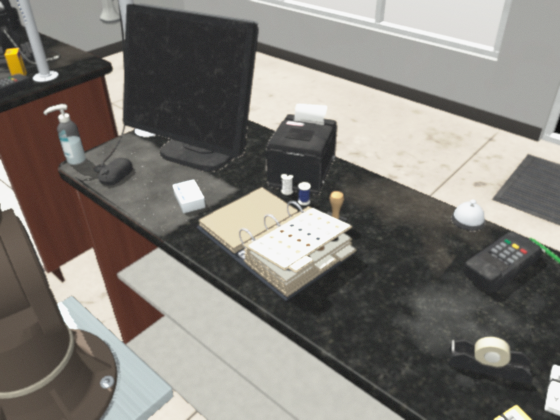

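View pics/t0.png

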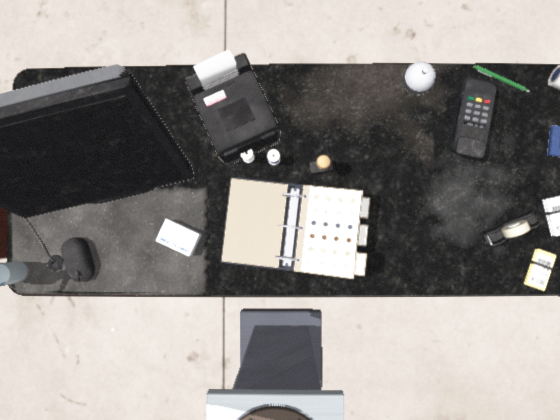

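```bash
python3 - <<'E'
from h import *
np.set_printoptions(precision=3,suppress=True)
print(Rn.from_rotvec(arm.observe()['ee_rot']).as_matrix())
im=cv2.imread('pics/t0.png'); cv2.imwrite('pics/t0c.png',cv2.resize(im[60:330,180:450],(800,600*800//800 if 0 else 600),interpolation=cv2.INTER_CUBIC))
E
```

```text
[[ 0.338 -0.    -0.941]
 [ 0.941 -0.001  0.338]
 [-0.001 -1.    -0.   ]]
```

View zoom.

View pics/t0c.png

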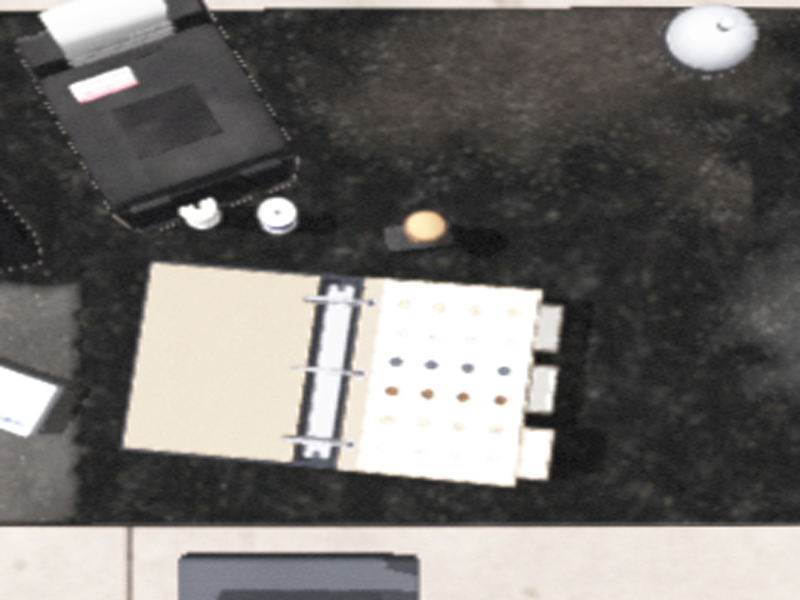

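```bash
python3 - <<'E'
from h import *
im=cv2.imread('pics/s0.png'); cv2.imwrite('pics/s0c.png',cv2.resize(im[165:305,180:370],(800,590),interpolation=cv2.INTER_CUBIC))
E
```

```text
(no output)
```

View pics/s0c.png

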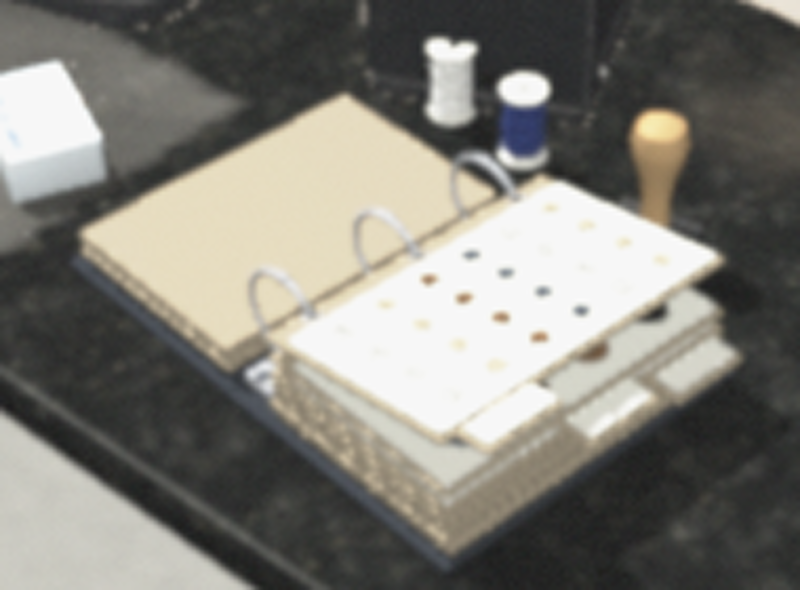

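```bash
python3 - <<'E'
from h import *
np.set_printoptions(precision=4,suppress=True)
im=cv2.imread('pics/t0.png'); hsv=cv2.cvtColor(im,cv2.COLOR_BGR2HSV)
for p in[(210,250),(230,330),(360,208),(361,235)]: print(p,im[p[0],p[1]] if 0 else (hsv[p[0],p[1]]))
m=((hsv[...,2]>130)&(hsv[...,1]>22)&(hsv[...,1]<110)&(hsv[...,0]>8)&(hsv[...,0]<32)).astype(np.uint8)
m[:,290:]=0; m[:170]=0; m[275:]=0
m=cv2.morphologyEx(m,cv2.MORPH_OPEN,np.ones((5,5)))
n,l,s,c=cv2.connectedComponentsWithStats(m); i=1+np.argmax(s[1:,4]); print(s[i])
cn=max(cv2.findContours((l==i).astype(np.uint8),0,1)[0],key=cv2.contourArea)
q=cv2.approxPolyDP(cn,5,True)[:,0]; print(q)
q=cv2.boxPoints(cv2.minAreaRect(cn)); print(q)
P=np.array([onz('top',u,v,.025) for u,v in q]);print(P)
print([np.linalg.norm(P[k]-P[k-1]) for k in range(4)])
E
```

```text
(210, 250) [ 19  29 240]
(230, 330) [  0   0 255]
(360, 208) [ 13  17 235]
(361, 235) [ 13  17 239]
[ 222  178   66   89 4789]
[[232 178]
 [223 261]
 [278 265]
 [287 184]]
[[220.8058 261.0161]
 [230.4759 177.2088]
 [287.9416 183.8394]
 [278.2715 267.6467]]
[[ 0.4568  0.1216  0.025 ]
 [ 0.6477  0.1001  0.025 ]
 [ 0.6318 -0.0314  0.025 ]
 [ 0.4418 -0.0088  0.025 ]]
[np.float64(0.13129123860870492), np.float64(0.1921624064403708), np.float64(0.13241241251899366), np.float64(0.19135690204351308)]
```

```bash
cat >> h.py <<'E'
O=np.array([0.5353,-0.0362,0.]);YAW=-0.115
def bk(p):  # book->world
    c,s=np.cos(YAW),np.sin(YAW); return O+np.array([c*p[0]-s*p[1],s*p[0]+c*p[1],p[2]])
def unbk(P):
    c,s=np.cos(YAW),np.sin(YAW); d=np.array(P)-O; return np.array([c*d[0]+s*d[1],-s*d[0]+c*d[1],d[2]])
def board(x,r,off,th): # point at along-spine x, r from axis, height off above the axis (when flat right), angle th
    return np.array([x,-r*np.cos(th)+off*(-np.sin(th))*-1*-1, 0.042+r*np.sin(th)+off*np.cos(th)])
def overlay(im,name,pts,col):
    for p in pts:
        u,v=proj(name,bk(p)); cv2.circle(im,(int(round(u*8)),int(round(v*8))),12,col,-1,shift=3)
E
python3 - <<'E'
from h import *
for n,f,cr in(('top','t0',(60,330,180,450)),('scene','s0',(165,305,180,370))):
    im=cv2.imread(f'pics/{f}.png')
    im=cv2.resize(im[cr[0]:cr[1],cr[2]:cr[3]],(800,600),interpolation=cv2.INTER_CUBIC)
    sx=800/(cr[3]-cr[2]);sy=600/(cr[1]-cr[0])
    def dot(p,c):
        u,v=proj(n,bk(p)); cv2.circle(im,(int((u-cr[2]+.5)*sx),int((v-cr[0]+.5)*sy)),3,c,-1)
    for x in(-.095,.095):
        dot((x,.148,.025),(0,0,255)); dot((x,-.148,.030),(0,0,255))
        for th,c in((.1,(255,0,0)),(.2,(0,255,0)),(.3,(255,0,255))): dot(board(x,.148,.012,th),c); 
    for th,c in((.1,(255,0,0)),(.2,(0,255,0)),(.3,(255,0,255))): dot(board(-.062-.024,.17,.012,th),c);dot(board(-.062+.024,.17,.012,th),c)
    for x in(-.024,.024): dot(board(x,.17,.002,0),(0,200,255)); dot(board(x+.062,.17,-.008,0),(0,200,255))
    cv2.imwrite(f'pics/{f}o.png',im)
E
```

```text
(no output)
```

View pics/t0o.png

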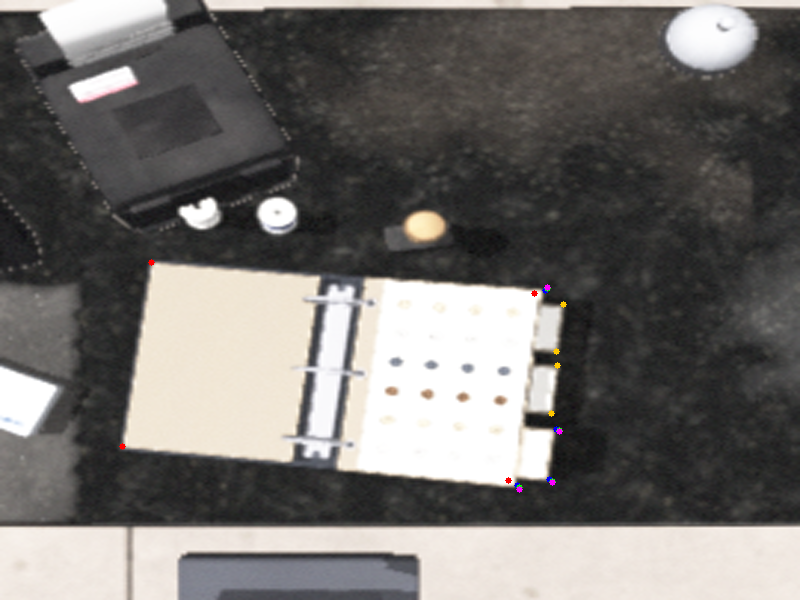

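View pics/s0o.png

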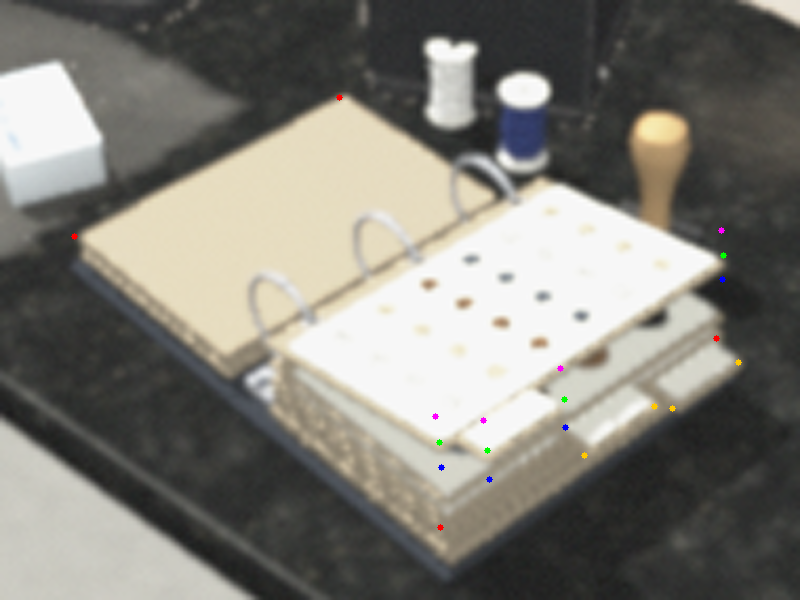

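```bash
sed -i 's/off\*(-np.sin(th))\*-1\*-1/off*np.sin(th)/' h.py; cat >> h.py <<'E'
def pose(x,y,z,phi): # tip centre in book coords, pitch phi deg below horizontal pointing book +y
    p=np.radians(phi);c,s=np.cos(YAW),np.sin(YAW)
    X=np.array([c,s,0]);Y=np.array([-s,c,0]);Z=np.array([0,0,1.])
    ty=np.cos(p)*Y-np.sin(p)*Z; tz=np.sin(p)*Y+np.cos(p)*Z
    return bk((x,y,z))-0.019*ty, np.c_[X,ty,tz]
def cur():
    s=arm.observe(); return s['position'],Rn.from_rotvec(s['ee_rot']).as_matrix()
def plan(tgts,ns,start=None,dp=1,dr=2):
    P,R=start or cur(); out=[]
    for (P1,R1),n in zip(tgts,ns):
        for k in range(n):
            f=1/(n-k); rv=Rn.from_matrix(R.T@R1).as_rotvec()*f; sh=R.T@(P1-P)*f*100
            rv=np.round(rv,dr)+0.; sh=np.round(sh,dp)+0.
            d={a:float(b) for a,b in zip(('x','y','z','rx','ry','rz'),[*sh,*rv]) if b}
            out.append(d); P=P+R@sh/100; R=R@Rn.from_rotvec(rv).as_matrix()
    return out
def show(rows):
    import json; print(len(rows),json.dumps(rows).replace('"',"'"))
def status():
    s=arm.observe(); P,R=cur(); tip=unbk(P+0.019*R[:,1])*1000
    ph=np.degrees(np.arctan2(-R[2,1],R[:2,1]@np.array([-np.sin(YAW),np.cos(YAW)])))
    print('t %.2f tip(book mm) %s phi %.1f force %s q %s w %.2f'%(s['clock'],np.round(tip,1),ph,np.round(s['force'],1),np.round(s['joints'],2),s['width']), 'tx',np.round(R[:,0],3))
E
python3 - <<'E'
from h import *
status()
show(plan([pose(-.06,-.26,.22,90)],[20]))
E
```

```text
t 0.10 tip(book mm) [-393.6  582.7  226. ] phi 90.1 force [-0.5 -0.9 -0.4] q [-1.33  0.44  0.02  1.57 -0.01  1.13 -0.08] w 1.00 tx [ 0.338  0.941 -0.001]
20 [{'x': -3.7, 'z': -2.6, 'ry': 0.07}, {'x': -3.5, 'z': -2.8, 'ry': 0.07}, {'x': -3.3, 'z': -3.1, 'ry': 0.07}, {'x': -3.1, 'z': -3.3, 'ry': 0.07}, {'x': -2.9, 'z': -3.5, 'ry': 0.07}, {'x': -2.6, 'z': -3.7, 'ry': 0.07}, {'x': -2.3, 'y': 0.1, 'z': -3.9, 'ry': 0.07}, {'x': -2.1, 'z': -4.0, 'ry': 0.07}, {'x': -1.8, 'y': 0.1, 'z': -4.2, 'ry': 0.07}, {'x': -1.5, 'z': -4.3, 'ry': 0.06}, {'x': -1.2, 'y': 0.1, 'z': -4.4, 'ry': 0.07}, {'x': -0.9, 'z': -4.4, 'ry': 0.06}, {'x': -0.7, 'y': 0.1, 'z': -4.5, 'ry': 0.07}, {'x': -0.3, 'z': -4.5, 'ry': 0.06}, {'x': -0.1, 'y': 0.1, 'z': -4.5, 'ry': 0.07}, {'x': 0.3, 'z': -4.5, 'ry': 0.06}, {'x': 0.5, 'y': 0.1, 'z': -4.5, 'ry': 0.07}, {'x': 0.8, 'z': -4.5, 'ry': 0.06}, {'x': 1.1, 'y': 0.1, 'z': -4.4, 'ry': 0.07}, {'x': 1.4, 'z': -4.3, 'ry': 0.06}]
```

```bash
python3 - <<'E'
from h import *
w=unbk((0.45,0.18,0.25)); r=plan([pose(*w,90),pose(-.06,-.26,.22,90)],[11,13]); show(r[:12]); show(r[12:])
E
```

```text
12 [{'x': -2.8, 'y': -0.2, 'z': -3.3, 'ry': 0.12}, {'x': -2.3, 'y': -0.2, 'z': -3.6, 'ry': 0.12}, {'x': -1.9, 'y': -0.2, 'z': -3.9, 'ry': 0.12}, {'x': -1.4, 'y': -0.2, 'z': -4.0, 'ry': 0.12}, {'x': -0.9, 'y': -0.2, 'z': -4.2, 'ry': 0.12}, {'x': -0.4, 'y': -0.2, 'z': -4.3, 'ry': 0.12}, {'x': 0.1, 'y': -0.2, 'z': -4.3, 'ry': 0.12}, {'x': 0.6, 'y': -0.2, 'z': -4.2, 'ry': 0.13}, {'x': 1.2, 'y': -0.3, 'z': -4.2, 'ry': 0.12}, {'x': 1.6, 'y': -0.2, 'z': -4.0, 'ry': 0.13}, {'x': 2.1, 'y': -0.3, 'z': -3.7, 'ry': 0.12}, {'x': 0.4, 'y': 0.2, 'z': -3.6}]
12 [{'x': 0.4, 'y': 0.2, 'z': -3.6}, {'x': 0.4, 'y': 0.2, 'z': -3.6}, {'x': 0.4, 'y': 0.3, 'z': -3.6}, {'x': 0.4, 'y': 0.2, 'z': -3.6}, {'x': 0.4, 'y': 0.3, 'z': -3.6}, {'x': 0.4, 'y': 0.2, 'z': -3.6}, {'x': 0.4, 'y': 0.3, 'z': -3.5}, {'x': 0.3, 'y': 0.2, 'z': -3.6}, {'x': 0.4, 'y': 0.3, 'z': -3.5}, {'x': 0.3, 'y': 0.2, 'z': -3.6}, {'x': 0.4, 'y': 0.3, 'z': -3.5}, {'x': 0.3, 'y': 0.2, 'z': -3.6}]
```

Call:
move_arm --jaw 0 --newtons 10 --series '[{"x":-2.8,"y":-0.2,"z":-3.3,"ry":0.12},{"x":-2.3,"y":-0.2,"z":-3.6,"ry":0.12},{"x":-1.9,"y":-0.2,"z":-3.9,"ry":0.12},{"x":-1.4,"y":-0.2,"z":-4.0,"ry":0.12},{"x":-0.9,"y":-0.2,"z":-4.2,"ry":0.12},{"x":-0.4,"y":-0.2,"z":-4.3,"ry":0.12},{"x":0.1,"y":-0.2,"z":-4.3,"ry":0.12},{"x":0.6,"y":-0.2,"z":-4.2,"ry":0.13},{"x":1.2,"y":-0.3,"z":-4.2,"ry":0.12},{"x":1.6,"y":-0.2,"z":-4.0,"ry":0.13},{"x":2.1,"y":-0.3,"z":-3.7,"ry":0.12},{"x":0.4,"y":0.2,"z":-3.6}]'

```text
invalid input
```

```bash
python3 - <<'E'
from h import *
status(); show(plan([pose(-.06,-.26,.22,90)],[12]))
E
```

```text
t 0.10 tip(book mm) [-393.6  582.7  226. ] phi 90.1 force [-0.5 -0.9 -0.4] q [-1.33  0.44  0.02  1.57 -0.01  1.13 -0.08] w 1.00 tx [ 0.338  0.941 -0.001]
12 [{'x': -6.2, 'y': 0.1, 'z': -4.3, 'ry': 0.11}, {'x': -5.7, 'y': 0.1, 'z': -5.0, 'ry': 0.11}, {'x': -5.1, 'y': 0.1, 'z': -5.6, 'ry': 0.11}, {'x': -4.5, 'z': -6.1, 'ry': 0.11}, {'x': -3.8, 'y': 0.1, 'z': -6.5, 'ry': 0.11}, {'x': -3.0, 'z': -6.9, 'ry': 0.11}, {'x': -2.3, 'y': 0.1, 'z': -7.2, 'ry': 0.11}, {'x': -1.5, 'z': -7.4, 'ry': 0.11}, {'x': -0.6, 'y': 0.1, 'z': -7.5, 'ry': 0.12}, {'x': 0.3, 'z': -7.5, 'ry': 0.11}, {'x': 1.1, 'y': 0.1, 'z': -7.5, 'ry': 0.12}, {'x': 2.0, 'z': -7.3, 'ry': 0.11}]
```

Call:
move_arm --jaw 0 --newtons 10 --series '[{"x":-2.8,"y":-0.2,"z":-3.3,"rx":0,"ry":0.12,"rz":0},{"x":-2.3,"y":-0.2,"z":-3.6,"rx":0,"ry":0.12,"rz":0},{"x":-1.9,"y":-0.2,"z":-3.9,"rx":0,"ry":0.12,"rz":0},{"x":-1.4,"y":-0.2,"z":-4.0,"rx":0,"ry":0.12,"rz":0},{"x":-0.9,"y":-0.2,"z":-4.2,"rx":0,"ry":0.12,"rz":0},{"x":-0.4,"y":-0.2,"z":-4.3,"rx":0,"ry":0.12,"rz":0},{"x":0.1,"y":-0.2,"z":-4.3,"rx":0,"ry":0.12,"rz":0},{"x":0.6,"y":-0.2,"z":-4.2,"rx":0,"ry":0.13,"rz":0},{"x":1.2,"y":-0.3,"z":-4.2,"rx":0,"ry":0.12,"rz":0},{"x":1.6,"y":-0.2,"z":-4.0,"rx":0,"ry":0.13,"rz":0},{"x":2.1,"y":-0.3,"z":-3.7,"rx":0,"ry":0.12,"rz":0},{"x":0.4,"y":0.2,"z":-3.6,"rx":0,"ry":0,"rz":0}]'

```text
clock: 1.6
position: [0.4454, 0.1263, 0.2651]
ee_rot: [-1.573, 0.124, -0.118]
force: [-0.2, -0.6, -0.4]
width: 0.001
```

```bash
sed -i 's/ if b}/}/' h.py; python3 - <<'E'
from h import *
status(); show(plan([pose(-.06,-.26,.22,90)],[12]))
E
```

```text
t 1.60 tip(book mm) [-108.   151.   246.1] phi 90.3 force [-0.2 -0.6 -0.4] q [-0.83  0.15  0.5   1.95 -0.08  1.07 -0.45] w 0.00 tx [ 0.988 -0.154 -0.003]
12 [{'x': 0.5, 'y': 0.2, 'z': -3.4, 'rx': 0.0, 'ry': 0.0, 'rz': 0.0}, {'x': 0.5, 'y': 0.2, 'z': -3.4, 'rx': 0.0, 'ry': 0.0, 'rz': 0.0}, {'x': 0.5, 'y': 0.2, 'z': -3.4, 'rx': 0.0, 'ry': 0.0, 'rz': 0.0}, {'x': 0.5, 'y': 0.2, 'z': -3.4, 'rx': 0.0, 'ry': 0.0, 'rz': 0.0}, {'x': 0.6, 'y': 0.3, 'z': -3.4, 'rx': 0.0, 'ry': 0.0, 'rz': 0.0}, {'x': 0.5, 'y': 0.2, 'z': -3.4, 'rx': 0.0, 'ry': -0.01, 'rz': 0.0}, {'x': 0.5, 'y': 0.3, 'z': -3.4, 'rx': 0.0, 'ry': 0.0, 'rz': 0.0}, {'x': 0.5, 'y': 0.2, 'z': -3.4, 'rx': 0.0, 'ry': -0.01, 'rz': 0.0}, {'x': 0.5, 'y': 0.3, 'z': -3.4, 'rx': 0.0, 'ry': 0.0, 'rz': 0.0}, {'x': 0.5, 'y': 0.2, 'z': -3.4, 'rx': 0.0, 'ry': -0.01, 'rz': 0.0}, {'x': 0.5, 'y': 0.3, 'z': -3.5, 'rx': 0.0, 'ry': 0.0, 'rz': 0.0}, {'x': 0.4, 'y': 0.2, 'z': -3.4, 'rx': 0.01, 'ry': -0.01, 'rz': 0.0}]
```

Call:
move_arm --series '[{"x":0.5,"y":0.2,"z":-3.4,"rx":0,"ry":-0.01,"rz":0},{"x":0.5,"y":0.2,"z":-3.4,"rx":0,"ry":-0.01,"rz":0},{"x":0.5,"y":0.2,"z":-3.4,"rx":0,"ry":-0.01,"rz":0},{"x":0.5,"y":0.2,"z":-3.4,"rx":0,"ry":-0.01,"rz":0},{"x":0.5,"y":0.2,"z":-3.4,"rx":0,"ry":0,"rz":0},{"x":0.5,"y":0.2,"z":-3.4,"rx":0,"ry":0,"rz":0},{"x":0.5,"y":0.2,"z":-3.4,"rx":0.05,"ry":0,"rz":0},{"x":0.5,"y":0.2,"z":-3.4,"rx":0.05,"ry":0,"rz":0},{"x":0.5,"y":0.2,"z":-3.4,"rx":0.1,"ry":0,"rz":0},{"x":0.5,"y":0.2,"z":-3.4,"rx":0.1,"ry":0,"rz":0},{"x":0.5,"y":0.2,"z":-3.4,"rx":0.1,"ry":0,"rz":0},{"x":0.5,"y":0.2,"z":-3.4,"rx":0.1,"ry":0,"rz":0}]'

```text
clock: 3.1
position: [0.4572, -0.289, 0.2057]
ee_rot: [-1.059, 0.052, -0.095]
force: [0.5, 0.2, -0.1]
width: 0.004
```

```bash
python3 - <<'E'
from h import *
status(); show(plan([pose(-.06,-.26,.15,45)],[6]))
E
```

```text
t 3.10 tip(book mm) [ -48.7 -250.8  189.1] phi 60.7 force [ 0.5  0.2 -0.1] q [ 0.32  0.59  0.63  1.68 -0.68  1.44  1.08] w 0.00 tx [ 0.995 -0.103  0.003]
6 [{'x': -0.2, 'y': 0.5, 'z': -0.5, 'rx': 0.05, 'ry': 0.0, 'rz': 0.0}, {'x': -0.2, 'y': 0.5, 'z': -0.6, 'rx': 0.04, 'ry': 0.0, 'rz': 0.0}, {'x': -0.2, 'y': 0.5, 'z': -0.6, 'rx': 0.05, 'ry': 0.0, 'rz': 0.0}, {'x': -0.2, 'y': 0.4, 'z': -0.6, 'rx': 0.04, 'ry': 0.0, 'rz': 0.0}, {'x': -0.2, 'y': 0.4, 'z': -0.6, 'rx': 0.05, 'ry': 0.01, 'rz': 0.0}, {'x': -0.2, 'y': 0.3, 'z': -0.6, 'rx': 0.04, 'ry': 0.0, 'rz': -0.01}]
```

```bash
cat >> h.py <<'E'
def phis(th): # schedule, degrees in/out
    return 40.+(0 if th<40 else (th-40)*50/140)
def fing(xb,off,th,gap=0.,phi=None,s=.014):
    """finger pose touching the back of a board at th deg; off = mid-thickness height; gap m"""
    ph=phis(th) if phi is None else phi; t=np.radians(th);p=np.radians(ph)
    yt=np.array([np.cos(p),-np.sin(p)]); n=np.array([np.sin(p),np.cos(p)])
    if th<ph: c=board(0,.170,off-.002,t)[1:]+s*yt - gap*n
    else: c=board(0,.170-s,off-.002,t)[1:]+gap*np.array([-np.sin(t),-np.cos(t)])
    c=c-.0095*n
    return pose(xb,c[0],c[1],ph)
E
python3 - <<'E'
from h import *
np.set_printoptions(precision=4,suppress=True)
for th in (0,11,39,41,60,90,120,150,180):
  P,R=fing(-.062,.010,th); print(th, unbk(P+.019*R[:,1]))
P,R=fing(-.062,.010,11,.012); P2=P-.07*R[:,1]; print(unbk(P+.019*R[:,1]),unbk(P2+.019*R[:,1]))
r=plan([(P2,R),(P,R)],[6,6]); show(r)
E
```

```text
0 [-0.062  -0.1654  0.0337]
11 [-0.062  -0.1607  0.066 ]
39 [-0.062  -0.1225  0.1389]
41 [-0.062  -0.1186  0.1431]
60 [-0.062  -0.078   0.1746]
90 [-0.062  -0.      0.1929]
120 [-0.062   0.0761  0.1696]
150 [-0.062   0.1298  0.1113]
180 [-0.062   0.1465  0.034 ]
[-0.062  -0.1684  0.0568] [-0.062  -0.2221  0.1018]
12 [{'x': -0.2, 'y': 1.5, 'z': -0.4, 'rx': 0.06, 'ry': 0.0, 'rz': 0.0}, {'x': -0.2, 'y': 1.5, 'z': -0.5, 'rx': 0.06, 'ry': 0.0, 'rz': 0.0}, {'x': -0.2, 'y': 1.5, 'z': -0.6, 'rx': 0.06, 'ry': 0.0, 'rz': 0.0}, {'x': -0.2, 'y': 1.4, 'z': -0.7, 'rx': 0.06, 'ry': 0.0, 'rz': 0.0}, {'x': -0.3, 'y': 1.4, 'z': -0.7, 'rx': 0.06, 'ry': 0.0, 'rz': 0.0}, {'x': -0.2, 'y': 1.3, 'z': -0.8, 'rx': 0.06, 'ry': 0.01, 'rz': -0.01}, {'x': 0.0, 'y': 1.2, 'z': 0.0, 'rx': 0.0, 'ry': 0.0, 'rz': 0.0}, {'x': 0.0, 'y': 1.2, 'z': 0.0, 'rx': 0.0, 'ry': 0.0, 'rz': 0.0}, {'x': 0.0, 'y': 1.2, 'z': 0.0, 'rx': 0.0, 'ry': 0.0, 'rz': 0.0}, {'x': 0.0, 'y': 1.1, 'z': 0.0, 'rx': 0.0, 'ry': 0.0, 'rz': 0.0}, {'x': 0.0, 'y': 1.2, 'z': 0.0, 'rx': 0.0, 'ry': 0.0, 'rz': 0.0}, {'x': -0.1, 'y': 1.1, 'z': 0.0, 'rx': 0.0, 'ry': 0.0, 'rz': 0.0}]
```

Call:
move_arm --series '[{"x":-0.2,"y":1.5,"z":-0.4,"rx":0.06,"ry":0,"rz":0},{"x":-0.2,"y":1.5,"z":-0.5,"rx":0.06,"ry":0,"rz":0},{"x":-0.2,"y":1.5,"z":-0.6,"rx":0.06,"ry":0,"rz":0},{"x":-0.2,"y":1.4,"z":-0.7,"rx":0.06,"ry":0,"rz":0},{"x":-0.3,"y":1.4,"z":-0.7,"rx":0.06,"ry":0,"rz":0},{"x":-0.2,"y":1.3,"z":-0.8,"rx":0.06,"ry":0.01,"rz":-0.01},{"x":0,"y":1.0,"z":0,"rx":0,"ry":0,"rz":0}]'

```text
clock: 3.98
position: [0.4448, -0.2602, 0.1003]
ee_rot: [-0.686, 0.048, -0.12]
force: [0.6, -0.2, 0.4]
width: 0.007
```

```bash
python3 - <<'E'
from h import *
status(); im=snap('scene','s1'); cv2.imwrite('pics/s1c.png',cv2.resize(im[125:325,150:420],(800,593),interpolation=cv2.INTER_CUBIC))
im=snap('top','t1'); cv2.imwrite('pics/t1c.png',cv2.resize(im[130:330,200:470],(800,593),interpolation=cv2.INTER_CUBIC))
show(plan([fing(-.062,.010,11,.012)],[6]))
E
```

```text
t 3.98 tip(book mm) [ -64.1 -218.2   88.2] phi 39.4 force [ 0.6 -0.2  0.4] q [ 0.54  0.86  0.47  1.69 -0.86  1.57  1.3 ] w 0.01 tx [ 0.992 -0.127 -0.004]
6 [{'x': 0.0, 'y': 1.0, 'z': 0.1, 'rx': 0.0, 'ry': 0.0, 'rz': 0.0}, {'x': 0.0, 'y': 1.0, 'z': 0.1, 'rx': 0.0, 'ry': 0.0, 'rz': 0.0}, {'x': 0.0, 'y': 0.9, 'z': 0.1, 'rx': 0.0, 'ry': 0.0, 'rz': 0.0}, {'x': 0.0, 'y': 1.0, 'z': 0.1, 'rx': 0.0, 'ry': 0.0, 'rz': 0.0}, {'x': 0.0, 'y': 0.9, 'z': 0.1, 'rx': -0.01, 'ry': 0.0, 'rz': 0.0}, {'x': 0.1, 'y': 1.0, 'z': 0.1, 'rx': 0.0, 'ry': -0.01, 'rz': 0.01}]
```

View pics/s1c.png

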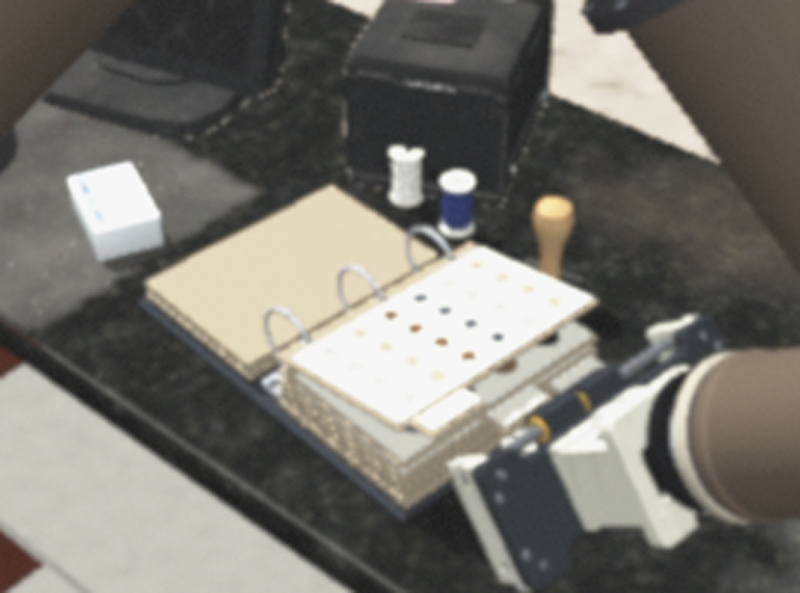

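View pics/t1c.png

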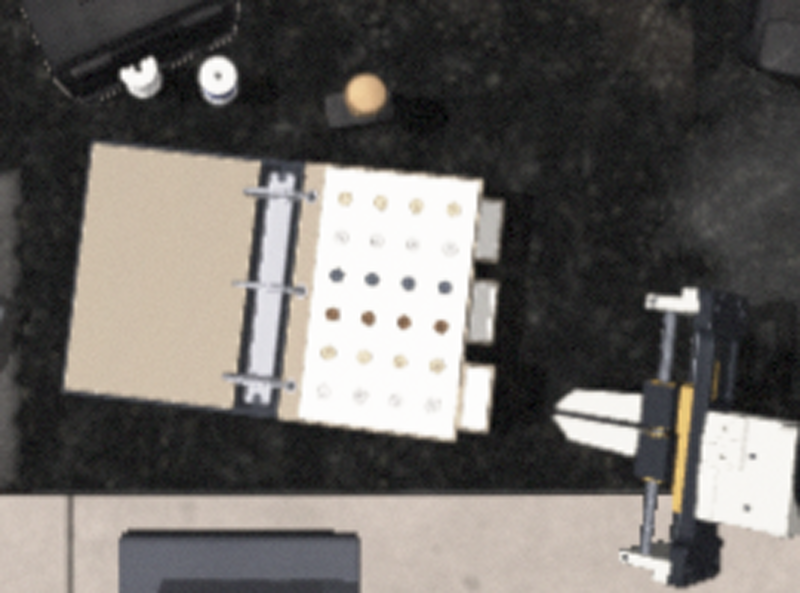

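Call:
move_arm --series '[{"x":0,"y":1.0,"z":0.1,"rx":0,"ry":0,"rz":0},{"x":0,"y":1.0,"z":0.1,"rx":0,"ry":0,"rz":0},{"x":0,"y":0.9,"z":0.1,"rx":0,"ry":0,"rz":0},{"x":0,"y":1.0,"z":0.1,"rx":0,"ry":0,"rz":0},{"x":0,"y":0.9,"z":0.1,"rx":-0.01,"ry":0,"rz":0},{"x":0.1,"y":1.0,"z":0.1,"rx":0,"ry":-0.01,"rz":0.01}]'

```text
clock: 4.82
position: [0.4548, -0.2073, 0.0696]
ee_rot: [-0.701, 0.034, -0.103]
force: [0.7, 0.9, 0.2]
width: 0.006
```

```bash
python3 - <<'E'
from h import *
status(); im=snap('scene','s2'); cv2.imwrite('pics/s2c.png',cv2.resize(im[165:325,220:400],(675,600),interpolation=cv2.INTER_CUBIC))
show(plan([fing(-.062,.010,t) for t in (11,14,18,22,26,30,34)],[2]+[1]*6))
E
```

```text
t 4.83 tip(book mm) [ -60.4 -164.7   57.4] phi 40.2 force [0.7 0.9 0.2] q [ 0.47  0.86  0.44  1.79 -0.9   1.46  1.33] w 0.01 tx [ 0.994 -0.106  0.003]
8 [{'x': -0.1, 'y': -0.2, 'z': 0.4, 'rx': 0.0, 'ry': 0.0, 'rz': 0.0}, {'x': -0.1, 'y': -0.2, 'z': 0.4, 'rx': 0.0, 'ry': 0.01, 'rz': -0.01}, {'x': 0.0, 'y': -0.4, 'z': 0.9, 'rx': 0.0, 'ry': 0.0, 'rz': 0.0}, {'x': 0.0, 'y': -0.4, 'z': 1.1, 'rx': 0.0, 'ry': 0.0, 'rz': 0.0}, {'x': 0.0, 'y': -0.4, 'z': 1.1, 'rx': 0.0, 'ry': 0.0, 'rz': 0.0}, {'x': 0.0, 'y': -0.3, 'z': 1.1, 'rx': 0.0, 'ry': 0.0, 'rz': 0.0}, {'x': 0.0, 'y': -0.2, 'z': 1.2, 'rx': 0.0, 'ry': 0.0, 'rz': 0.0}, {'x': 0.0, 'y': -0.1, 'z': 1.2, 'rx': 0.0, 'ry': 0.0, 'rz': 0.0}]
```

View pics/s2c.png

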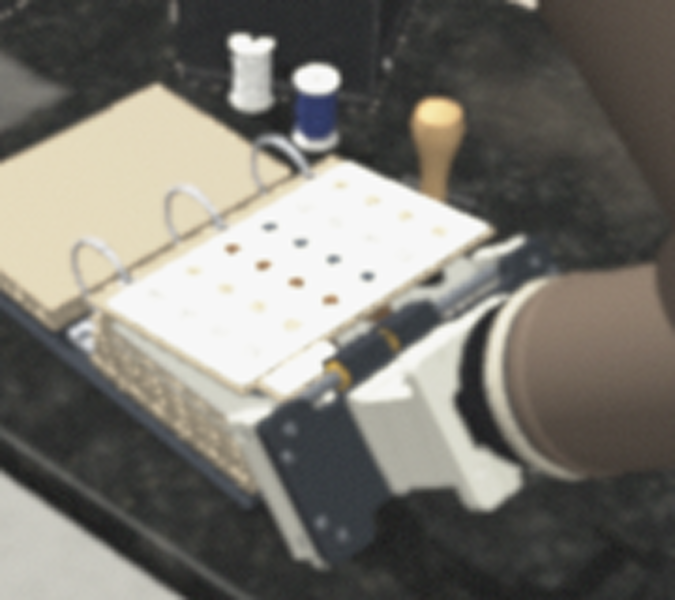

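Call:
move_arm --series '[{"x":-0.1,"y":-0.2,"z":0.4,"rx":0,"ry":0,"rz":0},{"x":-0.1,"y":-0.2,"z":0.4,"rx":0,"ry":0.01,"rz":-0.01},{"x":0,"y":-0.4,"z":0.9,"rx":0,"ry":0,"rz":0},{"x":0,"y":-0.4,"z":1.1,"rx":0,"ry":0,"rz":0},{"x":0,"y":-0.4,"z":1.1,"rx":0,"ry":0,"rz":0}]'

```text
clock: 5.5
position: [0.4543, -0.193, 0.1113]
ee_rot: [-0.701, 0.041, -0.116]
force: [-0.7, -0.1, -1.5]
width: 0.004
```

```bash
python3 - <<'E'
from h import *
status(); im=snap('scene','s3'); cv2.imwrite('pics/s3c.png',cv2.resize(im[165:325,220:400],(675,600),interpolation=cv2.INTER_CUBIC))
show(plan([fing(-.062,.010,t) for t in (26,30,34,38,42,46,50,54,58)],[1]*9))
E
```

```text
t 5.50 tip(book mm) [ -62.4 -150.5   99. ] phi 40.2 force [-0.7 -0.1 -1.5] q [ 0.44  0.78  0.46  1.82 -0.89  1.48  1.28] w 0.00 tx [ 0.993 -0.12   0.001]
9 [{'x': 0.0, 'y': 0.0, 'z': 0.9, 'rx': 0.0, 'ry': 0.0, 'rz': 0.01}, {'x': 0.0, 'y': -0.2, 'z': 1.2, 'rx': 0.0, 'ry': 0.0, 'rz': 0.0}, {'x': 0.0, 'y': -0.1, 'z': 1.1, 'rx': 0.0, 'ry': 0.0, 'rz': 0.0}, {'x': 0.0, 'y': -0.1, 'z': 1.2, 'rx': 0.0, 'ry': 0.0, 'rz': 0.0}, {'x': 0.0, 'y': 0.1, 'z': 1.2, 'rx': -0.01, 'ry': 0.0, 'rz': 0.0}, {'x': 0.0, 'y': 0.1, 'z': 1.1, 'rx': -0.02, 'ry': 0.0, 'rz': 0.0}, {'x': 0.0, 'y': 0.1, 'z': 1.1, 'rx': -0.03, 'ry': 0.0, 'rz': 0.0}, {'x': 0.0, 'y': 0.2, 'z': 1.2, 'rx': -0.02, 'ry': 0.0, 'rz': 0.0}, {'x': 0.0, 'y': 0.2, 'z': 1.1, 'rx': -0.03, 'ry': 0.0, 'rz': 0.0}]
```

View pics/s3c.png

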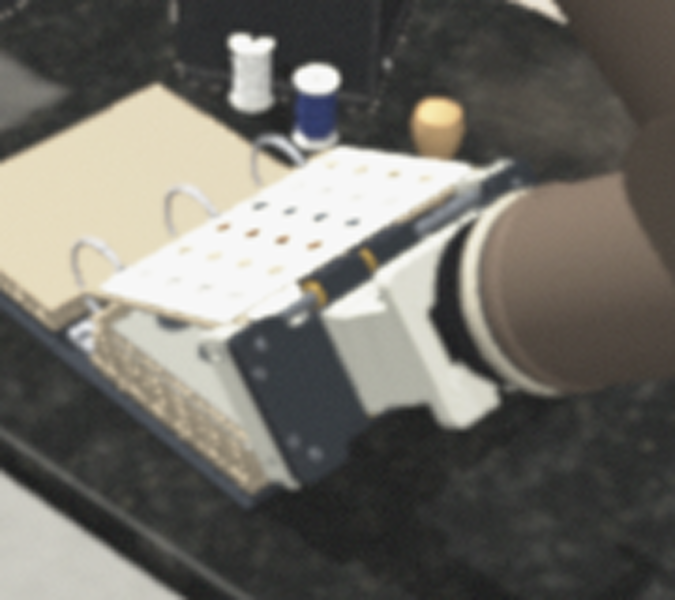

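Call:
move_arm --series '[{"x":0,"y":0,"z":0.9,"rx":0,"ry":0,"rz":0.01},{"x":0,"y":-0.2,"z":1.2,"rx":0,"ry":0,"rz":0},{"x":0,"y":-0.1,"z":1.1,"rx":0,"ry":0,"rz":0},{"x":0,"y":-0.1,"z":1.2,"rx":0,"ry":0,"rz":0},{"x":0,"y":0.1,"z":1.2,"rx":-0.01,"ry":0,"rz":0},{"x":0,"y":0.1,"z":1.1,"rx":-0.02,"ry":0,"rz":0},{"x":0,"y":0.1,"z":1.1,"rx":-0.03,"ry":0,"rz":0},{"x":0,"y":0.2,"z":1.2,"rx":-0.02,"ry":0,"rz":0},{"x":0,"y":0.2,"z":1.1,"rx":-0.03,"ry":0,"rz":0}]'

```text
clock: 6.68
position: [0.463, -0.1194, 0.1914]
ee_rot: [-0.817, 0.05, -0.104]
force: [-0.1, -0.5, -0.8]
width: 0.008
```

```bash
python3 - <<'E'
from h import *
status(); im=snap('scene','s4'); cv2.imwrite('pics/s4c.png',cv2.resize(im[115:325,190:400],(600,600),interpolation=cv2.INTER_CUBIC))
show(plan([fing(-.062,.010,t) for t in range(58,103,4)],[1]*12))
E
```

```text
t 6.67 tip(book mm) [-62.3 -78.  177.5] phi 46.9 force [-0.1 -0.5 -0.8] q [ 0.24  0.54  0.51  1.91 -0.85  1.4   1.07] w 0.01 tx [ 0.994 -0.111 -0.004]
12 [{'x': 0.0, 'y': 0.1, 'z': -1.0, 'rx': 0.01, 'ry': 0.0, 'rz': -0.01}, {'x': 0.0, 'y': 0.2, 'z': 1.1, 'rx': -0.03, 'ry': 0.0, 'rz': 0.0}, {'x': 0.0, 'y': 0.4, 'z': 1.1, 'rx': -0.02, 'ry': 0.0, 'rz': 0.0}, {'x': 0.0, 'y': 0.4, 'z': 1.1, 'rx': -0.03, 'ry': 0.0, 'rz': 0.0}, {'x': 0.0, 'y': 0.4, 'z': 1.0, 'rx': -0.02, 'ry': 0.0, 'rz': 0.0}, {'x': 0.0, 'y': 0.4, 'z': 1.0, 'rx': -0.03, 'ry': 0.0, 'rz': 0.0}, {'x': 0.0, 'y': 0.6, 'z': 1.0, 'rx': -0.02, 'ry': 0.0, 'rz': 0.0}, {'x': 0.0, 'y': 0.5, 'z': 1.0, 'rx': -0.03, 'ry': 0.0, 'rz': 0.0}, {'x': 0.0, 'y': 0.6, 'z': 1.0, 'rx': -0.02, 'ry': 0.0, 'rz': 0.0}, {'x': 0.0, 'y': 0.6, 'z': 0.9, 'rx': -0.03, 'ry': 0.0, 'rz': 0.0}, {'x': 0.0, 'y': 0.7, 'z': 0.9, 'rx': -0.02, 'ry': 0.0, 'rz': 0.0}, {'x': 0.0, 'y': 0.7, 'z': 0.8, 'rx': -0.03, 'ry': 0.0, 'rz': 0.0}]
```

View pics/s4c.png

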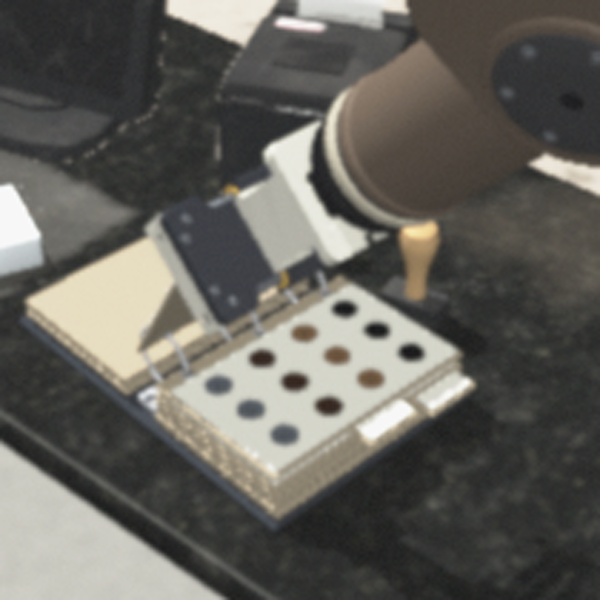

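```bash
python3 - <<'E'
from h import *
show(plan([fing(-.062,.010,t) for t in range(64,105,4)],[1]*11))
E
```

```text
11 [{'x': 0.0, 'y': 0.5, 'z': 0.7, 'rx': -0.03, 'ry': 0.0, 'rz': -0.01}, {'x': 0.0, 'y': 0.4, 'z': 1.1, 'rx': -0.02, 'ry': 0.0, 'rz': 0.0}, {'x': 0.0, 'y': 0.4, 'z': 1.0, 'rx': -0.03, 'ry': 0.0, 'rz': 0.0}, {'x': 0.0, 'y': 0.4, 'z': 1.0, 'rx': -0.02, 'ry': 0.0, 'rz': 0.0}, {'x': 0.0, 'y': 0.5, 'z': 1.0, 'rx': -0.03, 'ry': 0.0, 'rz': 0.0}, {'x': 0.0, 'y': 0.5, 'z': 1.0, 'rx': -0.02, 'ry': 0.0, 'rz': 0.0}, {'x': 0.0, 'y': 0.6, 'z': 1.0, 'rx': -0.03, 'ry': 0.0, 'rz': 0.0}, {'x': 0.0, 'y': 0.6, 'z': 0.9, 'rx': -0.02, 'ry': 0.0, 'rz': 0.0}, {'x': 0.0, 'y': 0.7, 'z': 0.9, 'rx': -0.03, 'ry': 0.0, 'rz': 0.0}, {'x': 0.0, 'y': 0.7, 'z': 0.9, 'rx': -0.02, 'ry': 0.0, 'rz': 0.0}, {'x': 0.0, 'y': 0.7, 'z': 0.8, 'rx': -0.03, 'ry': 0.0, 'rz': 0.0}]
```

Call:
move_arm --series '[{"x":0,"y":0.5,"z":0.7,"rx":-0.03,"ry":0,"rz":-0.01},{"x":0,"y":0.4,"z":1.1,"rx":-0.02,"ry":0,"rz":0},{"x":0,"y":0.4,"z":1.0,"rx":-0.03,"ry":0,"rz":0},{"x":0,"y":0.4,"z":1.0,"rx":-0.02,"ry":0,"rz":0},{"x":0,"y":0.5,"z":1.0,"rx":-0.03,"ry":0,"rz":0},{"x":0,"y":0.5,"z":1.0,"rx":-0.02,"ry":0,"rz":0},{"x":0,"y":0.6,"z":1.0,"rx":-0.03,"ry":0,"rz":0}]'

```text
clock: 7.6
position: [0.4721, -0.0405, 0.211]
ee_rot: [-1.005, 0.053, -0.109]
force: [0.5, -0.3, -0.6]
width: 0.003
```

```bash
python3 - <<'E'
from h import *
status(); im=snap('scene','s5'); cv2.imwrite('pics/s5c.png',cv2.resize(im[75:285,170:380],(600,600),interpolation=cv2.INTER_CUBIC))
show(plan([fing(-.062,.010,t) for t in range(94,135,4)],[1]*11))
E
```

```text
t 7.60 tip(book mm) [-62.2  -1.4 194.9] phi 57.6 force [ 0.5 -0.3 -0.6] q [-0.04  0.36  0.53  2.01 -0.78  1.18  0.8 ] w 0.00 tx [ 0.993 -0.116  0.006]
11 [{'x': 0.0, 'y': 0.8, 'z': 0.7, 'rx': -0.03, 'ry': 0.0, 'rz': 0.0}, {'x': 0.0, 'y': 0.7, 'z': 0.9, 'rx': -0.02, 'ry': 0.0, 'rz': 0.0}, {'x': 0.0, 'y': 0.7, 'z': 0.8, 'rx': -0.03, 'ry': 0.0, 'rz': 0.0}, {'x': 0.0, 'y': 0.7, 'z': 0.9, 'rx': -0.02, 'ry': 0.0, 'rz': 0.0}, {'x': 0.0, 'y': 0.8, 'z': 0.8, 'rx': -0.03, 'ry': 0.0, 'rz': 0.0}, {'x': 0.0, 'y': 0.8, 'z': 0.7, 'rx': -0.02, 'ry': 0.0, 'rz': 0.0}, {'x': 0.0, 'y': 0.9, 'z': 0.7, 'rx': -0.03, 'ry': 0.0, 'rz': 0.0}, {'x': 0.0, 'y': 0.8, 'z': 0.7, 'rx': -0.02, 'ry': 0.0, 'rz': 0.0}, {'x': 0.0, 'y': 0.9, 'z': 0.6, 'rx': -0.03, 'ry': 0.0, 'rz': 0.01}, {'x': 0.0, 'y': 1.0, 'z': 0.6, 'rx': -0.02, 'ry': 0.0, 'rz': 0.0}, {'x': 0.0, 'y': 0.9, 'z': 0.5, 'rx': -0.03, 'ry': 0.0, 'rz': 0.0}]
```

View pics/s5c.png

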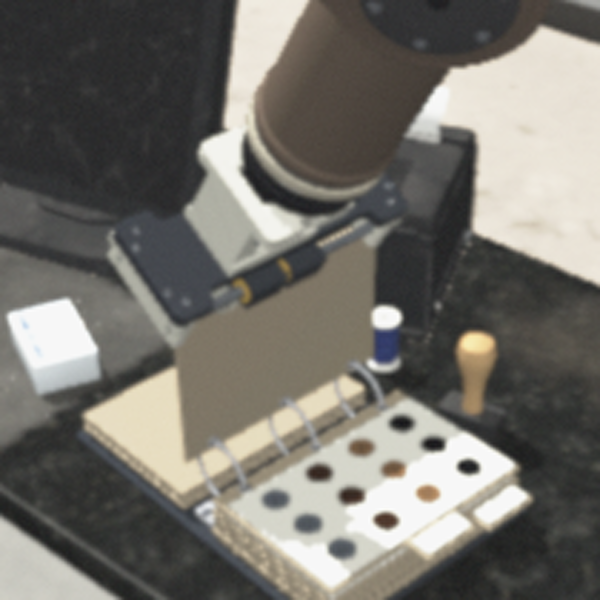

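Call:
move_arm --series '[{"x":0,"y":0.8,"z":0.6,"rx":-0.03,"ry":0,"rz":0},{"x":0,"y":0.7,"z":0.8,"rx":-0.02,"ry":0,"rz":0},{"x":0,"y":0.7,"z":0.8,"rx":-0.03,"ry":0,"rz":0},{"x":0,"y":0.7,"z":0.8,"rx":-0.02,"ry":0,"rz":0},{"x":0,"y":0.8,"z":0.7,"rx":-0.03,"ry":0,"rz":0},{"x":0,"y":0.8,"z":0.7,"rx":-0.02,"ry":0,"rz":0},{"x":0,"y":0.9,"z":0.6,"rx":-0.03,"ry":0,"rz":0}]'

```text
clock: 8.52
position: [0.4803, 0.0336, 0.1873]
ee_rot: [-1.188, 0.063, -0.104]
force: [-0.1, -0.4, -0.3]
width: 0.008
```

```bash
python3 - <<'E'
from h import *
status()
show(plan([fing(-.062,.010,t) for t in range(124,165,4)],[1]*11))
E
```

```text
t 8.53 tip(book mm) [-62.5  70.2 169.7] phi 68.1 force [-0.1 -0.4 -0.3] q [-0.32  0.3   0.51  2.07 -0.67  0.95  0.51] w 0.01 tx [ 0.993 -0.114  0.006]
11 [{'x': 0.1, 'y': 1.1, 'z': 1.2, 'rx': -0.03, 'ry': 0.0, 'rz': 0.01}, {'x': 0.0, 'y': 0.9, 'z': 0.6, 'rx': -0.03, 'ry': 0.0, 'rz': 0.0}, {'x': 0.0, 'y': 1.0, 'z': 0.6, 'rx': -0.02, 'ry': 0.0, 'rz': 0.0}, {'x': 0.0, 'y': 0.9, 'z': 0.5, 'rx': -0.03, 'ry': 0.0, 'rz': 0.0}, {'x': 0.0, 'y': 1.0, 'z': 0.5, 'rx': -0.02, 'ry': 0.0, 'rz': 0.0}, {'x': 0.0, 'y': 1.0, 'z': 0.4, 'rx': -0.03, 'ry': 0.0, 'rz': 0.0}, {'x': 0.0, 'y': 1.0, 'z': 0.4, 'rx': -0.02, 'ry': 0.0, 'rz': 0.0}, {'x': 0.0, 'y': 1.0, 'z': 0.4, 'rx': -0.03, 'ry': 0.0, 'rz': 0.0}, {'x': 0.0, 'y': 1.1, 'z': 0.3, 'rx': -0.02, 'ry': 0.0, 'rz': 0.0}, {'x': 0.0, 'y': 1.0, 'z': 0.2, 'rx': -0.03, 'ry': 0.0, 'rz': 0.0}, {'x': 0.0, 'y': 1.1, 'z': 0.2, 'rx': -0.02, 'ry': 0.0, 'rz': 0.0}]
```

Call:
move_arm --series '[{"x":0,"y":0.9,"z":0.9,"rx":-0.03,"ry":0,"rz":0},{"x":0,"y":0.9,"z":0.6,"rx":-0.03,"ry":0,"rz":0},{"x":0,"y":1.0,"z":0.6,"rx":-0.02,"ry":0,"rz":0},{"x":0,"y":0.9,"z":0.5,"rx":-0.03,"ry":0,"rz":0},{"x":0,"y":1.0,"z":0.5,"rx":-0.02,"ry":0,"rz":0},{"x":0,"y":1.0,"z":0.4,"rx":-0.03,"ry":0,"rz":0}]'

```text
clock: 9.28
position: [0.4861, 0.0869, 0.1416]
ee_rot: [-1.354, 0.073, -0.101]
force: [0.2, -0.4, 1.1]
width: 0.006
```

```bash
python3 - <<'E'
from h import *
status(); im=snap('scene','s6'); cv2.imwrite('pics/s6c.png',cv2.resize(im[105:315,150:360],(600,600),interpolation=cv2.INTER_CUBIC))
show(plan([fing(-.062,.010,t) for t in range(152,181,4)],[1]*8))
E
```

```text
t 9.28 tip(book mm) [-62.9 120.7 123.1] phi 77.6 force [ 0.2 -0.4  1.1] q [-0.54  0.36  0.51  2.09 -0.57  0.77  0.25] w 0.01 tx [ 0.993 -0.115  0.005]
8 [{'x': 0.2, 'y': 1.7, 'z': 0.7, 'rx': -0.04, 'ry': 0.0, 'rz': 0.0}, {'x': 0.0, 'y': 1.1, 'z': 0.3, 'rx': -0.03, 'ry': 0.0, 'rz': 0.0}, {'x': 0.0, 'y': 1.0, 'z': 0.2, 'rx': -0.02, 'ry': 0.0, 'rz': 0.0}, {'x': 0.0, 'y': 1.1, 'z': 0.2, 'rx': -0.02, 'ry': 0.0, 'rz': 0.0}, {'x': 0.0, 'y': 1.0, 'z': 0.2, 'rx': -0.03, 'ry': 0.0, 'rz': 0.0}, {'x': -0.1, 'y': 1.1, 'z': 0.1, 'rx': -0.02, 'ry': 0.0, 'rz': 0.0}, {'x': 0.0, 'y': 1.1, 'z': 0.0, 'rx': -0.03, 'ry': 0.0, 'rz': 0.0}, {'x': 0.0, 'y': 1.0, 'z': 0.0, 'rx': -0.02, 'ry': 0.0, 'rz': 0.0}]
```

View pics/s6c.png

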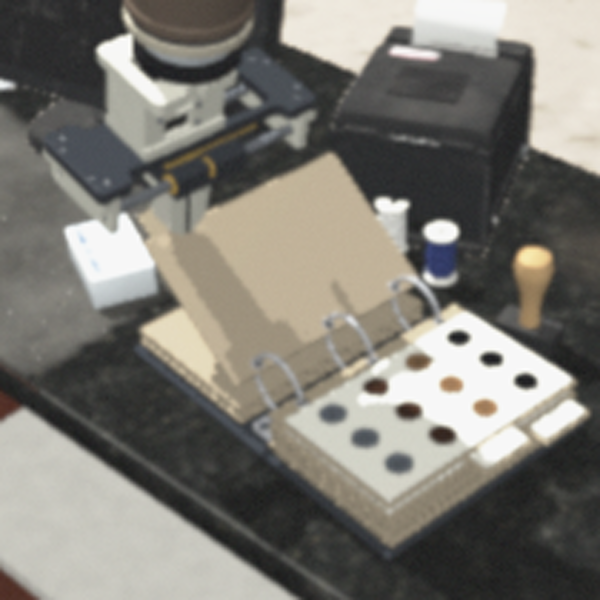

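Call:
move_arm --series '[{"x":0,"y":1.0,"z":0.4,"rx":-0.02,"ry":0,"rz":0},{"x":0,"y":1.0,"z":0.4,"rx":-0.03,"ry":0,"rz":0},{"x":0,"y":1.0,"z":0.3,"rx":-0.02,"ry":0,"rz":0},{"x":0,"y":1.0,"z":0.2,"rx":-0.02,"ry":0,"rz":0},{"x":0,"y":1.0,"z":0.2,"rx":-0.03,"ry":0,"rz":0},{"x":0,"y":1.0,"z":0.1,"rx":-0.02,"ry":0,"rz":0}]'

```text
clock: 10.07
position: [0.4888, 0.1142, 0.0804]
ee_rot: [-1.502, 0.083, -0.095]
force: [1.0, 0.4, 0.9]
width: 0.007
```

```bash
python3 - <<'E'
from h import *
status()
show(plan([fing(-.062,.010,t) for t in range(174,181,3)],[1]*3))
E
```

```text
t 10.07 tip(book mm) [-63.4 145.4  61.5] phi 86.1 force [1.  0.4 0.9] q [-0.69  0.48  0.53  2.1  -0.51  0.65  0.09] w 0.01 tx [ 0.993 -0.114  0.004]
3 [{'x': 0.1, 'y': 1.2, 'z': 0.1, 'rx': -0.03, 'ry': 0.0, 'rz': 0.0}, {'x': 0.0, 'y': 0.8, 'z': 0.0, 'rx': -0.02, 'ry': 0.0, 'rz': 0.0}, {'x': 0.0, 'y': 0.8, 'z': 0.0, 'rx': -0.02, 'ry': 0.0, 'rz': 0.0}]
```

Call:
move_arm --series '[{"x":0.1,"y":0.9,"z":0.1,"rx":-0.03,"ry":0,"rz":0},{"x":0,"y":0.8,"z":0,"rx":-0.02,"ry":0,"rz":0},{"x":0,"y":0.5,"z":0,"rx":-0.02,"ry":0,"rz":0},{"x":0,"y":0.3,"z":0,"rx":0,"ry":0,"rz":0}]'

```text
clock: 10.58
position: [0.49, 0.1166, 0.0531]
ee_rot: [-1.578, 0.087, -0.091]
force: [-1.3, 1.0, 7.0]
width: 0.007
```

```bash
python3 - <<'E'
from h import *
status(); im=snap('scene','s7'); cv2.imwrite('pics/s7c.png',cv2.resize(im[145:305,150:360],(788,600),interpolation=cv2.INTER_CUBIC))
E
```

```text
t 10.57 tip(book mm) [-62.5 146.4  34.1] phi 90.5 force [-1.3  1.   7. ] q [-0.75  0.55  0.56  2.1  -0.48  0.62  0.03] w 0.01 tx [ 0.994 -0.113  0.003]
```

View pics/s7c.png

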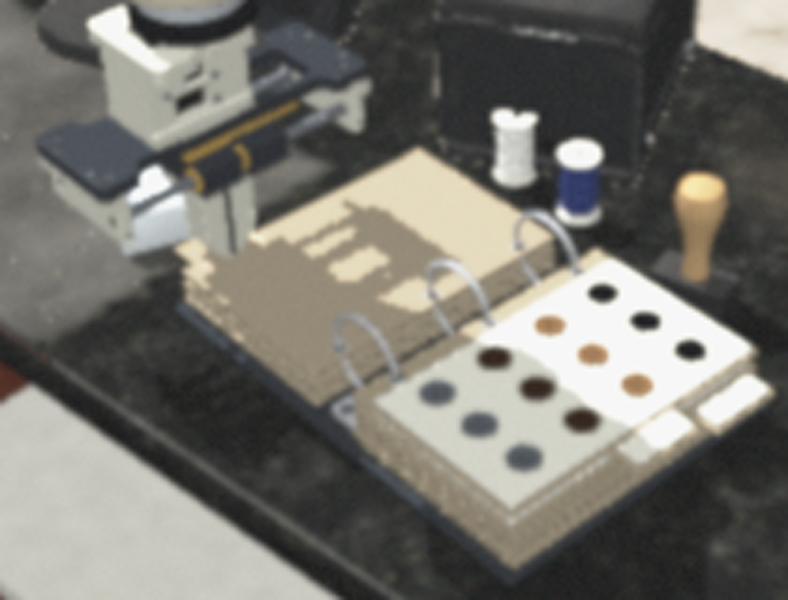

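```bash
python3 - <<'E'
from h import *
P0,R0=cur(); 
r=plan([pose(-.062,.140,.075,88),pose(-.045,.09,.16,85),pose(0,-.26,.16,60)],[2,2,8]); show(r)
E
```

```text
12 [{'x': 0.0, 'y': -2.0, 'z': -0.4, 'rx': 0.02, 'ry': 0.0, 'rz': 0.0}, {'x': 0.1, 'y': -2.1, 'z': -0.3, 'rx': 0.02, 'ry': 0.0, 'rz': 0.0}, {'x': 0.8, 'y': -4.3, 'z': -2.4, 'rx': 0.03, 'ry': 0.0, 'rz': 0.0}, {'x': 0.9, 'y': -4.4, 'z': -2.3, 'rx': 0.03, 'ry': 0.0, 'rz': 0.0}, {'x': 0.6, 'y': -0.4, 'z': -4.5, 'rx': 0.05, 'ry': 0.0, 'rz': 0.0}, {'x': 0.5, 'y': -0.6, 'z': -4.4, 'rx': 0.05, 'ry': 0.0, 'rz': 0.0}, {'x': 0.6, 'y': -0.8, 'z': -4.4, 'rx': 0.06, 'ry': 0.0, 'rz': 0.0}, {'x': 0.5, 'y': -1.1, 'z': -4.3, 'rx': 0.05, 'ry': 0.0, 'rz': 0.0}, {'x': 0.6, 'y': -1.3, 'z': -4.3, 'rx': 0.06, 'ry': 0.0, 'rz': 0.0}, {'x': 0.5, 'y': -1.5, 'z': -4.2, 'rx': 0.05, 'ry': 0.0, 'rz': 0.0}, {'x': 0.6, 'y': -1.8, 'z': -4.1, 'rx': 0.06, 'ry': 0.0, 'rz': 0.0}, {'x': 0.5, 'y': -2.0, 'z': -4.0, 'rx': 0.05, 'ry': 0.0, 'rz': 0.0}]
```

Call:
move_arm --series '[{"x":0,"y":-2.0,"z":0,"rx":0,"ry":0,"rz":0},{"x":0,"y":-2.5,"z":-0.4,"rx":0.02,"ry":0,"rz":0},{"x":0.8,"y":-4.3,"z":-2.4,"rx":0.03,"ry":0,"rz":0},{"x":0.9,"y":-4.4,"z":-2.4,"rx":0.03,"ry":0,"rz":0},{"x":0.6,"y":-0.4,"z":-4.5,"rx":0.05,"ry":0,"rz":0},{"x":0.5,"y":-0.6,"z":-4.4,"rx":0.05,"ry":0,"rz":0},{"x":0.6,"y":-0.8,"z":-4.4,"rx":0.06,"ry":0,"rz":0},{"x":0.5,"y":-1.1,"z":-4.3,"rx":0.05,"ry":0,"rz":0},{"x":0.6,"y":-1.3,"z":-4.3,"rx":0.06,"ry":0,"rz":0},{"x":0.5,"y":-1.5,"z":-4.2,"rx":0.05,"ry":0,"rz":0},{"x":0.6,"y":-1.8,"z":-4.1,"rx":0.06,"ry":0,"rz":0},{"x":0.5,"y":-2.0,"z":-4.0,"rx":0.05,"ry":0,"rz":0}]'

```text
clock: 12.12
position: [0.5064, -0.3106, 0.1933]
ee_rot: [-1.049, 0.04, -0.107]
force: [1.1, 0.9, -0.6]
width: 0.004
```

```bash
cat > ov.py <<'E'
from h import *
def ov(tag,pts,crs):
    for n,cr in crs.items():
        im=snap(n,tag+n[0]); k=min(800/(cr[3]-cr[2]),600/(cr[1]-cr[0]))
        im=cv2.resize(im[cr[0]:cr[1],cr[2]:cr[3]],None,fx=k,fy=k,interpolation=cv2.INTER_CUBIC)
        for p,c in pts:
            u,v=proj(n,bk(p)); cv2.circle(im,(int((u-cr[2]+.5)*k),int((v-cr[0]+.5)*k)),3,c,-1)
        cv2.imwrite(f'pics/{tag}{n[0]}c.png',im)
E
python3 - <<'E'
from ov import *
status()
pts=[]
for x in(-.024,.024): pts+=[(board(x,.17,.002,0),(0,0,255)),(board(x+.062,.17,-.008,0),(255,0,0)),(board(x-.062,.17,.012,np.pi),(0,255,0))]
for x in(-.095,.095): pts+=[(board(x,.148,.002,0),(0,0,255)),(board(x,.148,.008,np.pi),(0,255,0))]
ov('a',pts,{'top':(150,290,210,400),'scene':(165,305,180,370)})
P,R=fing(0,0,0,.009); P2=P-.07*R[:,1]; print(unbk(P+.019*R[:,1]),unbk(P2+.019*R[:,1]))
show(plan([(P2,R),(P,R)],[6,6]))
E
```

```text
t 12.12 tip(book mm) [   3.  -266.4  176.8] phi 60.1 force [ 1.1  0.9 -0.6] q [ 0.35  0.67  0.59  1.56 -0.72  1.47  1.05] w 0.00 tx [ 0.994 -0.107  0.018]
[ 5.20417043e-17 -1.71166949e-01  1.68291513e-02] [ 3.81639165e-17 -2.24790060e-01  6.18242839e-02]
12 [{'x': 0.0, 'y': 2.1, 'z': -0.4, 'rx': 0.06, 'ry': 0.0, 'rz': 0.0}, {'x': -0.1, 'y': 2.0, 'z': -0.5, 'rx': 0.06, 'ry': 0.0, 'rz': 0.0}, {'x': 0.0, 'y': 2.0, 'z': -0.6, 'rx': 0.06, 'ry': 0.0, 'rz': 0.0}, {'x': -0.1, 'y': 2.0, 'z': -0.7, 'rx': 0.06, 'ry': 0.0, 'rz': 0.0}, {'x': 0.0, 'y': 1.9, 'z': -0.8, 'rx': 0.06, 'ry': 0.0, 'rz': 0.01}, {'x': 0.0, 'y': 1.8, 'z': -0.9, 'rx': 0.06, 'ry': 0.01, 'rz': 0.0}, {'x': 0.0, 'y': 1.2, 'z': 0.0, 'rx': 0.0, 'ry': 0.0, 'rz': 0.0}, {'x': 0.0, 'y': 1.2, 'z': 0.0, 'rx': 0.0, 'ry': 0.0, 'rz': 0.0}, {'x': 0.0, 'y': 1.2, 'z': 0.0, 'rx': 0.0, 'ry': 0.0, 'rz': 0.0}, {'x': 0.0, 'y': 1.1, 'z': 0.0, 'rx': 0.0, 'ry': 0.0, 'rz': 0.0}, {'x': 0.0, 'y': 1.2, 'z': 0.0, 'rx': 0.0, 'ry': 0.0, 'rz': 0.0}, {'x': 0.0, 'y': 1.1, 'z': -0.1, 'rx': 0.0, 'ry': 0.0, 'rz': 0.0}]
```

View pics/atc.png

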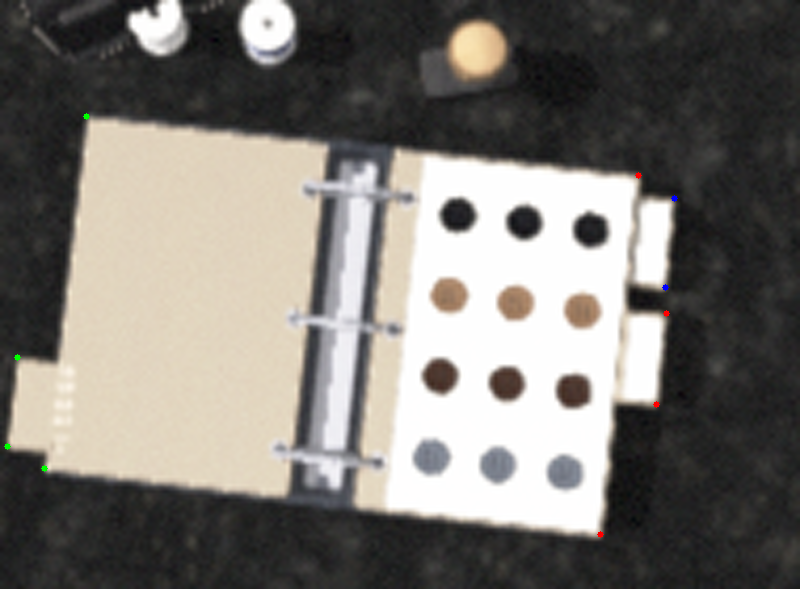

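View pics/asc.png

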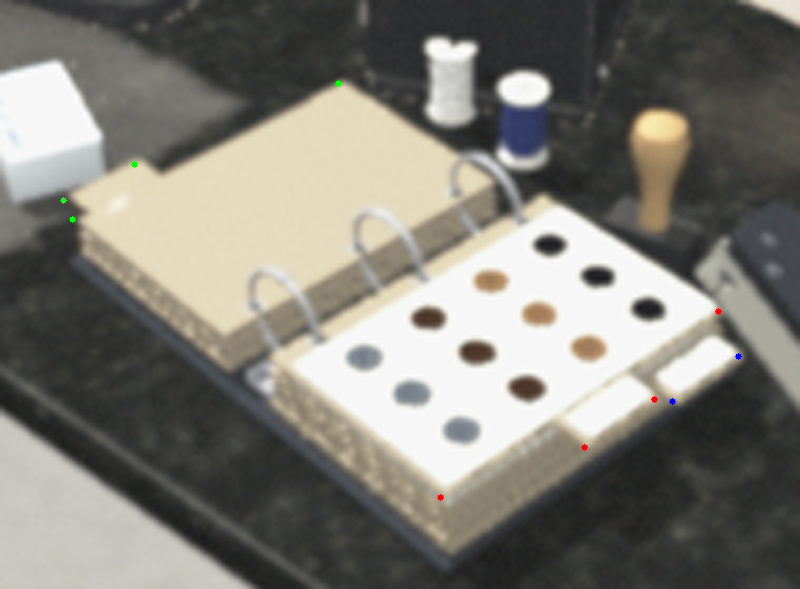

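Call:
move_arm --series '[{"x":-0.1,"y":2.0,"z":-0.4,"rx":0.06,"ry":0,"rz":-0.01},{"x":-0.1,"y":2.0,"z":-0.5,"rx":0.06,"ry":0,"rz":-0.01},{"x":0,"y":2.0,"z":-0.6,"rx":0.06,"ry":0,"rz":0},{"x":-0.1,"y":1.9,"z":-0.7,"rx":0.06,"ry":0,"rz":0},{"x":0,"y":1.9,"z":-0.8,"rx":0.06,"ry":0,"rz":0},{"x":0,"y":1.8,"z":-0.9,"rx":0.06,"ry":0,"rz":0}]'

```text
clock: 12.98
position: [0.5095, -0.2768, 0.0752]
ee_rot: [-0.69, 0.009, -0.141]
force: [-0.7, -0.8, 0.1]
width: 0.003
```

```bash
python3 - <<'E'
from h import *
status()
show(plan([fing(0,0,0,.009)],[7]))
E
```

```text
t 12.97 tip(book mm) [   2.7 -227.3   63.1] phi 39.4 force [-0.7 -0.8  0.1] q [ 0.54  0.93  0.42  1.56 -0.92  1.56  1.25] w 0.00 tx [ 0.99  -0.133  0.038]
7 [{'x': -0.1, 'y': 1.0, 'z': 0.0, 'rx': 0.0, 'ry': 0.0, 'rz': 0.01}, {'x': -0.1, 'y': 1.0, 'z': 0.0, 'rx': 0.0, 'ry': 0.0, 'rz': 0.0}, {'x': 0.0, 'y': 1.1, 'z': 0.0, 'rx': 0.0, 'ry': 0.0, 'rz': 0.01}, {'x': 0.0, 'y': 1.0, 'z': 0.0, 'rx': 0.0, 'ry': 0.0, 'rz': 0.0}, {'x': -0.1, 'y': 1.1, 'z': 0.0, 'rx': 0.0, 'ry': 0.01, 'rz': 0.01}, {'x': 0.0, 'y': 1.0, 'z': 0.0, 'rx': 0.0, 'ry': 0.0, 'rz': 0.0}, {'x': -0.1, 'y': 1.1, 'z': 0.0, 'rx': -0.01, 'ry': 0.01, 'rz': 0.01}]
```

Call:
move_arm --series '[{"x":-0.1,"y":1.0,"z":0,"rx":0,"ry":0.01,"rz":0.01},{"x":-0.1,"y":1.0,"z":0,"rx":0,"ry":0,"rz":0.01},{"x":0,"y":1.0,"z":0,"rx":0,"ry":0.01,"rz":0.01},{"x":0,"y":1.0,"z":0,"rx":0,"ry":0,"rz":0.01},{"x":0,"y":1.0,"z":0,"rx":0,"ry":0,"rz":0}]'

```text
clock: 13.6
position: [0.5134, -0.2359, 0.0427]
ee_rot: [-0.691, 0.043, -0.107]
force: [-0.5, -0.8, -0.2]
width: 0.004
```

```bash
python3 - <<'E'
from h import *
status()
show(plan([fing(0,0,0,.009)],[2]))
E
```

```text
t 13.60 tip(book mm) [   1.1 -186.2   30.6] phi 39.7 force [-0.5 -0.8 -0.2] q [ 0.49  0.96  0.41  1.61 -0.93  1.5   1.24] w 0.00 tx [ 0.994 -0.113 -0.004]
2 [{'x': -0.1, 'y': 1.0, 'z': 0.0, 'rx': 0.0, 'ry': 0.0, 'rz': 0.0}, {'x': 0.0, 'y': 1.0, 'z': -0.1, 'rx': -0.01, 'ry': 0.0, 'rz': 0.0}]
```

Call:
move_arm --series '[{"x":-0.1,"y":1.0,"z":0,"rx":0,"ry":0,"rz":0},{"x":0,"y":1.0,"z":-0.1,"rx":0,"ry":0,"rz":0}]'

```text
clock: 13.85
position: [0.5143, -0.2199, 0.0286]
ee_rot: [-0.692, 0.042, -0.107]
force: [0.5, -0.3, -0.0]
width: 0.006
```

```bash
python3 - <<'E'
from ov import *
status()
ov('b',[],{'top':(150,290,210,400),'scene':(165,305,220,410)})
show(plan([fing(0,0,t) for t in (0,3,6,10,14,18)],[2,1,1,1,1,1]))
E
```

```text
t 13.85 tip(book mm) [   0.2 -170.3   16.5] phi 39.7 force [ 0.5 -0.3 -0. ] q [ 0.47  0.97  0.39  1.64 -0.95  1.46  1.26] w 0.01 tx [ 0.994 -0.113 -0.004]
7 [{'x': 0.0, 'y': -0.1, 'z': 0.4, 'rx': 0.0, 'ry': 0.0, 'rz': 0.0}, {'x': 0.0, 'y': -0.1, 'z': 0.5, 'rx': -0.01, 'ry': 0.0, 'rz': -0.01}, {'x': 0.0, 'y': -0.5, 'z': 0.6, 'rx': 0.0, 'ry': 0.0, 'rz': 0.0}, {'x': 0.0, 'y': -0.6, 'z': 0.8, 'rx': 0.0, 'ry': 0.0, 'rz': 0.0}, {'x': 0.0, 'y': -0.6, 'z': 1.0, 'rx': 0.0, 'ry': 0.0, 'rz': 0.0}, {'x': 0.0, 'y': -0.6, 'z': 1.0, 'rx': 0.0, 'ry': 0.0, 'rz': 0.0}, {'x': 0.0, 'y': -0.5, 'z': 1.1, 'rx': 0.0, 'ry': 0.0, 'rz': 0.0}]
```

View pics/bsc.png

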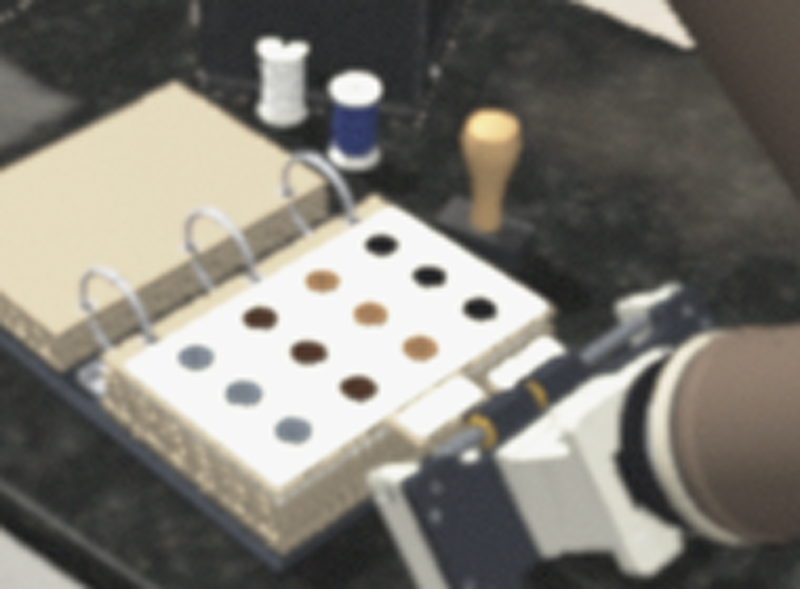

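View pics/btc.png

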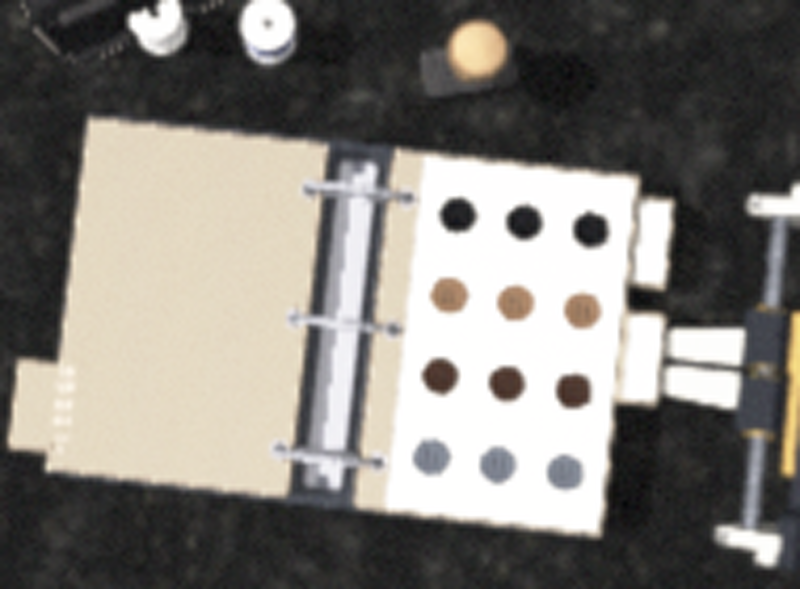

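Call:
move_arm --series '[{"x":0,"y":-0.1,"z":0.4,"rx":0,"ry":0,"rz":0},{"x":0,"y":-0.1,"z":0.5,"rx":0,"ry":0,"rz":0},{"x":0,"y":-0.5,"z":0.6,"rx":0,"ry":0,"rz":0},{"x":0,"y":-0.5,"z":0.8,"rx":0,"ry":0,"rz":0},{"x":0,"y":-0.5,"z":0.9,"rx":0,"ry":0,"rz":0},{"x":0,"y":-0.5,"z":1.0,"rx":0,"ry":0,"rz":0}]'

```text
clock: 14.7
position: [0.515, -0.2112, 0.0775]
ee_rot: [-0.693, 0.044, -0.108]
force: [-0.9, -1.2, -1.4]
width: 0.007
```

```bash
python3 - <<'E'
from ov import *
status()
ov('c',[],{'scene':(165,305,220,410)})
show(plan([fing(0,0,t) for t in range(20,60,4)],[1]*10))
E
```

```text
t 14.70 tip(book mm) [  -0.2 -161.6   65.4] phi 39.8 force [-0.9 -1.2 -1.4] q [ 0.45  0.89  0.41  1.66 -0.93  1.5   1.21] w 0.01 tx [ 0.993 -0.114 -0.005]
10 [{'x': 0.0, 'y': -0.5, 'z': 1.5, 'rx': 0.0, 'ry': 0.0, 'rz': 0.0}, {'x': 0.0, 'y': -0.4, 'z': 1.1, 'rx': 0.0, 'ry': 0.0, 'rz': 0.0}, {'x': 0.0, 'y': -0.3, 'z': 1.2, 'rx': 0.0, 'ry': 0.0, 'rz': 0.0}, {'x': 0.0, 'y': -0.2, 'z': 1.2, 'rx': 0.0, 'ry': 0.0, 'rz': 0.0}, {'x': -0.1, 'y': -0.2, 'z': 1.1, 'rx': 0.0, 'ry': 0.0, 'rz': 0.0}, {'x': 0.0, 'y': 0.0, 'z': 1.2, 'rx': 0.0, 'ry': 0.0, 'rz': 0.0}, {'x': 0.0, 'y': 0.0, 'z': 1.2, 'rx': -0.03, 'ry': 0.0, 'rz': 0.0}, {'x': 0.0, 'y': 0.0, 'z': 1.1, 'rx': -0.02, 'ry': 0.0, 'rz': 0.0}, {'x': 0.0, 'y': 0.1, 'z': 1.1, 'rx': -0.03, 'ry': 0.0, 'rz': 0.0}, {'x': 0.0, 'y': 0.2, 'z': 1.2, 'rx': -0.02, 'ry': 0.0, 'rz': 0.0}]
```

View pics/csc.png

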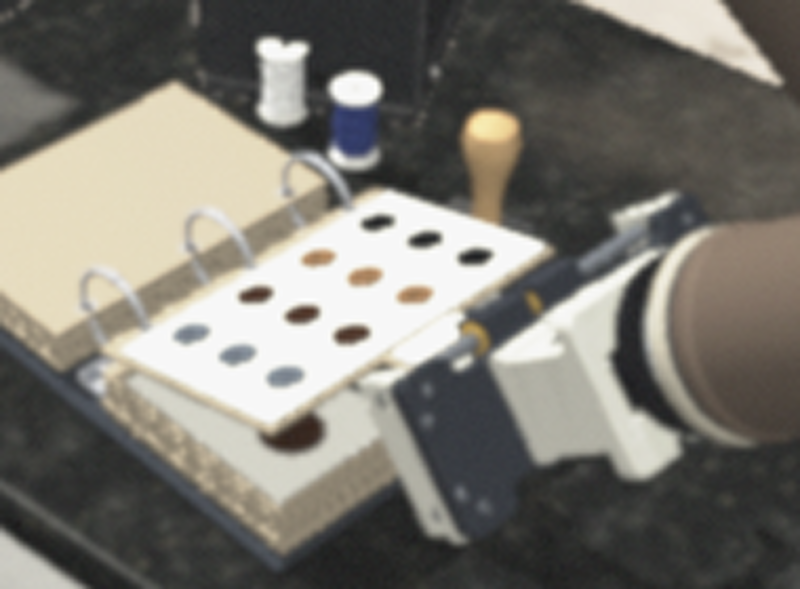

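Jacket board is rising (free corner at about 270,430 in the crop), coat board stays down. Continuing.

Call:
move_arm --series '[{"x":0,"y":-0.4,"z":1.1,"rx":0,"ry":0,"rz":0},{"x":0,"y":-0.4,"z":1.1,"rx":0,"ry":0,"rz":0},{"x":0,"y":-0.3,"z":1.1,"rx":0,"ry":0,"rz":0},{"x":0,"y":-0.2,"z":1.1,"rx":0,"ry":0,"rz":0},{"x":0,"y":-0.2,"z":1.1,"rx":0,"ry":0,"rz":0},{"x":0,"y":0,"z":1.1,"rx":0,"ry":0,"rz":0},{"x":0,"y":0,"z":1.1,"rx":-0.02,"ry":0,"rz":0}]'

```text
clock: 15.62
position: [0.5201, -0.1707, 0.1525]
ee_rot: [-0.713, 0.044, -0.108]
force: [0.1, 0.4, -2.4]
width: 0.004
```

```bash
python3 - <<'E'
from ov import *
status()
show(plan([fing(0,0,t) for t in range(50,90,4)],[1]*10))
E
```

```text
t 15.62 tip(book mm) [   0.3 -121.   140. ] phi 40.9 force [ 0.1  0.4 -2.4] q [ 0.37  0.74  0.43  1.71 -0.91  1.52  1.11] w 0.00 tx [ 0.994 -0.114 -0.004]
10 [{'x': 0.0, 'y': 0.1, 'z': 1.9, 'rx': -0.05, 'ry': 0.0, 'rz': 0.0}, {'x': 0.0, 'y': 0.1, 'z': 1.1, 'rx': -0.02, 'ry': 0.0, 'rz': 0.0}, {'x': 0.0, 'y': 0.2, 'z': 1.2, 'rx': -0.03, 'ry': 0.0, 'rz': 0.0}, {'x': 0.0, 'y': 0.2, 'z': 1.1, 'rx': -0.02, 'ry': 0.0, 'rz': 0.0}, {'x': 0.0, 'y': 0.3, 'z': 1.1, 'rx': -0.03, 'ry': 0.0, 'rz': 0.0}, {'x': 0.0, 'y': 0.3, 'z': 1.1, 'rx': -0.02, 'ry': 0.0, 'rz': 0.0}, {'x': 0.0, 'y': 0.3, 'z': 1.0, 'rx': -0.03, 'ry': 0.0, 'rz': 0.0}, {'x': 0.0, 'y': 0.4, 'z': 1.1, 'rx': -0.02, 'ry': 0.0, 'rz': 0.0}, {'x': 0.0, 'y': 0.5, 'z': 1.0, 'rx': -0.03, 'ry': 0.0, 'rz': 0.0}, {'x': 0.0, 'y': 0.5, 'z': 1.0, 'rx': -0.02, 'ry': 0.0, 'rz': 0.0}]
```

Call:
move_arm --series '[{"x":0,"y":0.1,"z":1.1,"rx":-0.04,"ry":0,"rz":0},{"x":0,"y":0.1,"z":1.1,"rx":-0.03,"ry":0,"rz":0},{"x":0,"y":0.2,"z":1.1,"rx":-0.03,"ry":0,"rz":0},{"x":0,"y":0.2,"z":1.1,"rx":-0.03,"ry":0,"rz":0},{"x":0,"y":0.3,"z":1.0,"rx":-0.03,"ry":0,"rz":0},{"x":0,"y":0.3,"z":1.0,"rx":-0.03,"ry":0,"rz":0},{"x":0,"y":0.3,"z":1.0,"rx":-0.03,"ry":0,"rz":0}]'

```text
clock: 16.5
position: [0.5283, -0.102, 0.1963]
ee_rot: [-0.948, 0.054, -0.104]
force: [0.7, -0.9, 1.0]
width: 0.005
```

```bash
python3 - <<'E'
from ov import *
status()
ov('d',[],{'scene':(75,285,170,380)})
show(plan([fing(0,0,t) for t in range(78,120,4)],[1]*11))
E
```

```text
t 16.50 tip(book mm) [  0.6 -55.1 180.9] phi 54.4 force [ 0.7 -0.9  1. ] q [ 0.11  0.53  0.5   1.82 -0.82  1.31  0.89] w 0.00 tx [ 0.994 -0.113 -0.   ]
11 [{'x': -0.1, 'y': 0.1, 'z': 1.2, 'rx': 0.01, 'ry': 0.0, 'rz': 0.0}, {'x': 0.0, 'y': 0.4, 'z': 1.1, 'rx': -0.02, 'ry': 0.0, 'rz': 0.0}, {'x': 0.0, 'y': 0.5, 'z': 1.0, 'rx': -0.03, 'ry': 0.0, 'rz': 0.0}, {'x': 0.0, 'y': 0.6, 'z': 1.0, 'rx': -0.02, 'ry': 0.0, 'rz': 0.0}, {'x': 0.0, 'y': 0.5, 'z': 0.9, 'rx': -0.03, 'ry': 0.0, 'rz': 0.0}, {'x': 0.0, 'y': 0.6, 'z': 1.0, 'rx': -0.02, 'ry': 0.0, 'rz': 0.0}, {'x': 0.1, 'y': 0.7, 'z': 0.9, 'rx': -0.03, 'ry': 0.0, 'rz': 0.0}, {'x': 0.0, 'y': 0.7, 'z': 0.8, 'rx': -0.02, 'ry': 0.0, 'rz': 0.0}, {'x': 0.0, 'y': 0.7, 'z': 0.9, 'rx': -0.03, 'ry': 0.0, 'rz': 0.0}, {'x': 0.0, 'y': 0.8, 'z': 0.8, 'rx': -0.02, 'ry': 0.0, 'rz': 0.0}, {'x': 0.0, 'y': 0.8, 'z': 0.7, 'rx': -0.03, 'ry': 0.0, 'rz': 0.0}]
```

View pics/dsc.png

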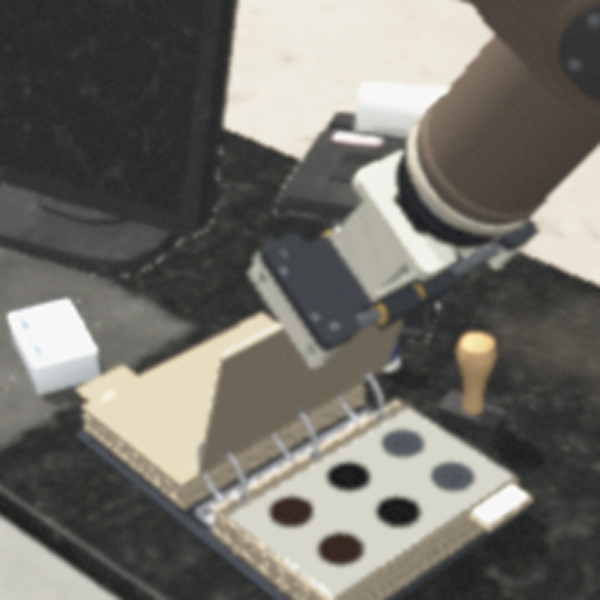

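Call:
move_arm --series '[{"x":0,"y":0.1,"z":1.1,"rx":0,"ry":0,"rz":0},{"x":0,"y":0.4,"z":1.0,"rx":-0.02,"ry":0,"rz":0},{"x":0,"y":0.5,"z":1.0,"rx":-0.03,"ry":0,"rz":0},{"x":0,"y":0.6,"z":0.9,"rx":-0.02,"ry":0,"rz":0},{"x":0,"y":0.5,"z":0.9,"rx":-0.03,"ry":0,"rz":0},{"x":0,"y":0.6,"z":0.9,"rx":-0.02,"ry":0,"rz":0},{"x":0,"y":0.7,"z":0.8,"rx":-0.03,"ry":0,"rz":0},{"x":0,"y":0.7,"z":0.8,"rx":-0.02,"ry":0,"rz":0}]'

```text
clock: 17.55
position: [0.5384, -0.0113, 0.2019]
ee_rot: [-1.125, 0.062, -0.1]
force: [1.0, -1.4, 0.5]
width: 0.007
```

```bash
python3 - <<'E'
from ov import *
status()
ov('e',[],{'scene':(75,285,170,380)})
show(plan([fing(0,0,t) for t in range(108,150,4)],[1]*11))
E
```

```text
t 17.55 tip(book mm) [  0.2  33.2 184.7] phi 64.5 force [ 1.  -1.4  0.5] q [-0.18  0.41  0.52  1.9  -0.73  1.11  0.61] w 0.01 tx [ 0.994 -0.112  0.001]
11 [{'x': 0.0, 'y': -0.1, 'z': 0.3, 'rx': 0.0, 'ry': 0.01, 'rz': 0.0}, {'x': 0.0, 'y': 0.7, 'z': 0.8, 'rx': -0.02, 'ry': 0.0, 'rz': 0.0}, {'x': 0.0, 'y': 0.8, 'z': 0.8, 'rx': -0.03, 'ry': 0.0, 'rz': 0.0}, {'x': 0.0, 'y': 0.8, 'z': 0.8, 'rx': -0.02, 'ry': 0.0, 'rz': 0.0}, {'x': 0.0, 'y': 0.9, 'z': 0.7, 'rx': -0.03, 'ry': 0.0, 'rz': 0.0}, {'x': 0.0, 'y': 0.8, 'z': 0.6, 'rx': -0.02, 'ry': 0.0, 'rz': 0.0}, {'x': 0.0, 'y': 0.9, 'z': 0.7, 'rx': -0.03, 'ry': 0.0, 'rz': 0.0}, {'x': 0.0, 'y': 1.0, 'z': 0.6, 'rx': -0.02, 'ry': 0.0, 'rz': 0.0}, {'x': 0.0, 'y': 0.9, 'z': 0.5, 'rx': -0.03, 'ry': 0.0, 'rz': 0.0}, {'x': 0.0, 'y': 1.0, 'z': 0.5, 'rx': -0.02, 'ry': 0.0, 'rz': 0.0}, {'x': 0.0, 'y': 1.0, 'z': 0.5, 'rx': -0.03, 'ry': 0.0, 'rz': 0.0}]
```

View pics/esc.png

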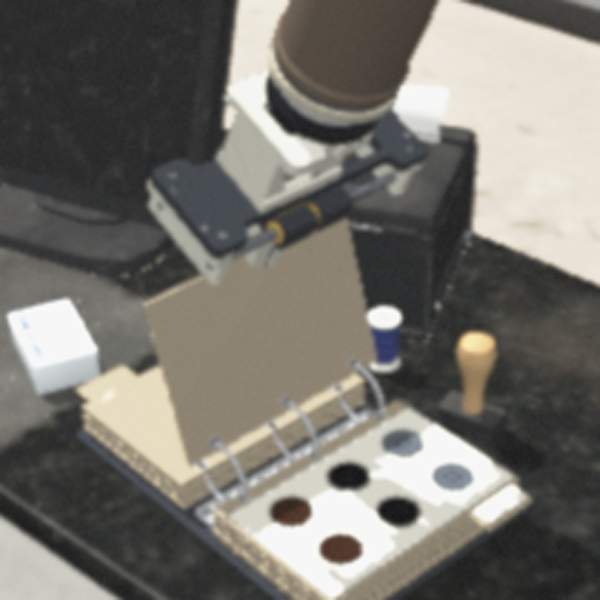

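Call:
move_arm --series '[{"x":0,"y":0.6,"z":0.8,"rx":-0.02,"ry":0,"rz":0},{"x":0,"y":0.7,"z":0.7,"rx":-0.03,"ry":0,"rz":0},{"x":0,"y":0.8,"z":0.7,"rx":-0.02,"ry":0,"rz":0},{"x":0,"y":0.8,"z":0.6,"rx":-0.03,"ry":0,"rz":0},{"x":0,"y":0.8,"z":0.6,"rx":-0.02,"ry":0,"rz":0},{"x":0,"y":0.9,"z":0.6,"rx":-0.03,"ry":0,"rz":0},{"x":0,"y":0.9,"z":0.5,"rx":-0.02,"ry":0,"rz":0}]'

```text
clock: 18.48
position: [0.5453, 0.0552, 0.1646]
ee_rot: [-1.302, 0.073, -0.095]
force: [0.7, -0.6, -0.2]
width: 0.004
```

```bash
python3 - <<'E'
from ov import *
status()
show(plan([fing(0,0,t) for t in range(138,181,4)],[1]*11))
E
```

```text
t 18.48 tip(book mm) [ -0.5  96.9 146.3] phi 74.7 force [ 0.7 -0.6 -0.2] q [-0.43  0.42  0.54  1.94 -0.62  0.92  0.36] w 0.00 tx [ 0.994 -0.111 -0.   ]
11 [{'x': 0.1, 'y': 0.3, 'z': 0.8, 'rx': -0.01, 'ry': 0.0, 'rz': 0.0}, {'x': 0.0, 'y': 1.0, 'z': 0.5, 'rx': -0.02, 'ry': 0.0, 'rz': 0.0}, {'x': 0.0, 'y': 0.9, 'z': 0.5, 'rx': -0.03, 'ry': 0.0, 'rz': 0.0}, {'x': 0.0, 'y': 1.0, 'z': 0.4, 'rx': -0.02, 'ry': 0.0, 'rz': 0.0}, {'x': 0.0, 'y': 1.0, 'z': 0.4, 'rx': -0.03, 'ry': 0.0, 'rz': 0.0}, {'x': 0.0, 'y': 1.1, 'z': 0.4, 'rx': -0.02, 'ry': 0.0, 'rz': 0.0}, {'x': 0.0, 'y': 1.0, 'z': 0.3, 'rx': -0.03, 'ry': 0.0, 'rz': 0.0}, {'x': 0.0, 'y': 1.1, 'z': 0.2, 'rx': -0.02, 'ry': 0.0, 'rz': 0.0}, {'x': 0.0, 'y': 1.0, 'z': 0.2, 'rx': -0.02, 'ry': 0.0, 'rz': 0.0}, {'x': 0.0, 'y': 1.1, 'z': 0.1, 'rx': -0.03, 'ry': 0.0, 'rz': 0.0}, {'x': 0.0, 'y': 1.0, 'z': 0.1, 'rx': -0.02, 'ry': 0.0, 'rz': 0.0}]
```

Call:
move_arm --series '[{"x":0,"y":0.5,"z":0.8,"rx":-0.02,"ry":0,"rz":0},{"x":0,"y":0.9,"z":0.5,"rx":-0.02,"ry":0,"rz":0},{"x":0,"y":0.9,"z":0.5,"rx":-0.03,"ry":0,"rz":0},{"x":0,"y":0.9,"z":0.4,"rx":-0.02,"ry":0,"rz":0},{"x":0,"y":1.0,"z":0.4,"rx":-0.02,"ry":0,"rz":0},{"x":0,"y":1.0,"z":0.3,"rx":-0.02,"ry":0,"rz":0},{"x":0,"y":1.0,"z":0.2,"rx":-0.02,"ry":0,"rz":0}]'

```text
clock: 19.35
position: [0.5496, 0.0992, 0.1055]
ee_rot: [-1.461, 0.083, -0.09]
force: [0.1, 1.2, 1.3]
width: 0.007
```

```bash
python3 - <<'E'
from ov import *
status()
ov('f',[],{'scene':(145,305,150,360)})
show(plan([fing(0,0,t) for t in range(170,181,3)],[1]*4))
E
```

```text
t 19.35 tip(book mm) [ -1.3 138.2  86.7] phi 83.8 force [0.1 1.2 1.3] q [-0.61  0.52  0.57  1.95 -0.54  0.79  0.17] w 0.01 tx [ 0.994 -0.112 -0.001]
4 [{'x': 0.2, 'y': 1.5, 'z': 0.4, 'rx': -0.04, 'ry': 0.0, 'rz': 0.0}, {'x': 0.0, 'y': 0.8, 'z': 0.1, 'rx': -0.02, 'ry': 0.0, 'rz': 0.0}, {'x': 0.0, 'y': 0.8, 'z': 0.1, 'rx': -0.02, 'ry': 0.0, 'rz': 0.0}, {'x': 0.0, 'y': 0.8, 'z': 0.0, 'rx': -0.02, 'ry': 0.0, 'rz': 0.0}]
```

View pics/fsc.png

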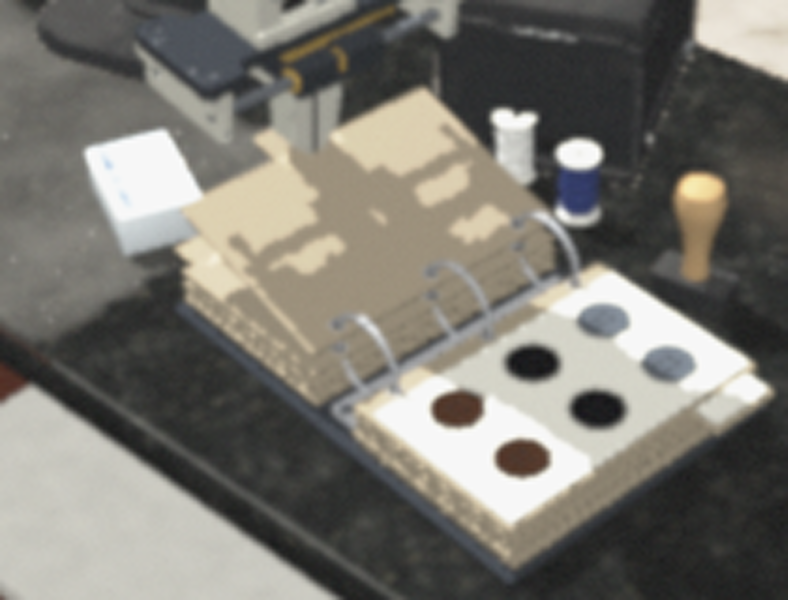

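```bash
python3 - <<'E'
from ov import *
for uv in ((226,163),(281,133),(188,98),(281,140)):
  print(uv,[np.round(onz('top',*uv,z),3) for z in (0,.1)])
P,R=cur()
for s in(-1,1):
  print(P+R@np.array([s*.095,-.047,.0375]),P+R@np.array([s*.095,-.047,-.0375]))
ov('g',[],{'top':(80,300,180,400)})
E
```

```text
(226, 163) [array([0.685, 0.114, 0.   ]), array([0.668, 0.099, 0.1  ])]
(281, 133) [array([ 0.755, -0.015,  0.   ]), array([ 0.731, -0.017,  0.1  ])]
(188, 98) [array([0.842, 0.206, 0.   ]), array([0.809, 0.181, 0.1  ])]
(281, 140) [array([ 0.738, -0.015,  0.   ]), array([ 0.717, -0.017,  0.1  ])]
[0.45820156 0.14282946 0.15530542] [0.44997991 0.06871431 0.14728362]
[0.64704897 0.1219405  0.15475078] [0.63882732 0.04782535 0.14672898]
```

View pics/gtc.png

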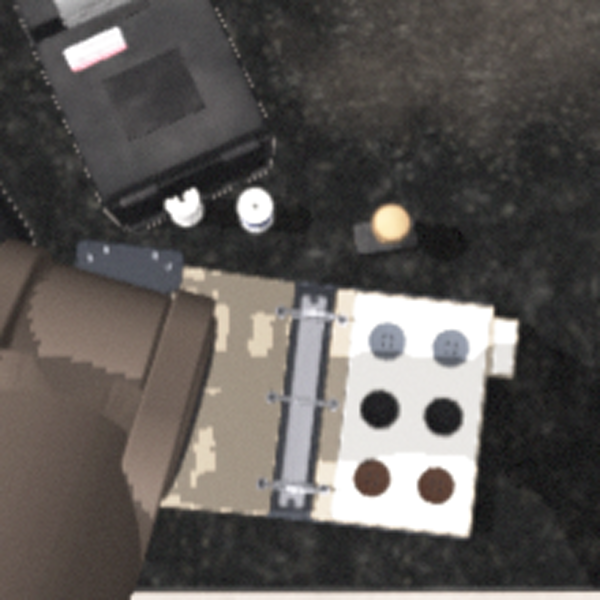

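Call:
move_arm --series '[{"x":0,"y":0.9,"z":0.4,"rx":-0.03,"ry":0,"rz":0},{"x":0,"y":0.9,"z":0.2,"rx":-0.03,"ry":0,"rz":0},{"x":0,"y":0.8,"z":0.1,"rx":-0.02,"ry":0,"rz":0},{"x":0,"y":0.7,"z":0,"rx":-0.02,"ry":0,"rz":0},{"x":0,"y":0.4,"z":0,"rx":0,"ry":0,"rz":0}]'

```text
clock: 20.08
position: [0.5502, 0.1096, 0.0664]
ee_rot: [-1.568, 0.088, -0.085]
force: [-0.2, 0.2, -0.7]
width: 0.004
```

```bash
python3 - <<'E'
from ov import *
status()
E
```

```text
t 20.07 tip(book mm) [ -2.  146.6  47.4] phi 89.9 force [-0.2  0.2 -0.7] q [-0.7   0.61  0.6   1.95 -0.5   0.74  0.08] w 0.00 tx [ 0.994 -0.11  -0.002]
```

Call:
move_arm --series '[{"x":0,"y":0.2,"z":0,"rx":0,"ry":0,"rz":0},{"x":0,"y":0.2,"z":0,"rx":0,"ry":0,"rz":0},{"x":0,"y":0.1,"z":0,"rx":0,"ry":0,"rz":0}]'

```text
clock: 20.45
position: [0.5503, 0.1093, 0.0628]
ee_rot: [-1.566, 0.089, -0.086]
force: [-6.1, 1.4, 18.0]
width: 0.004
```

```bash
python3 - <<'E'
from ov import *
status()
E
```

```text
t 20.45 tip(book mm) [ -1.8 146.4  43.8] phi 89.8 force [-6.1  1.4 18. ] q [-0.7   0.61  0.59  1.95 -0.51  0.73  0.08] w 0.00 tx [ 0.994 -0.111 -0.002]
```

Call:
move_arm --series '[{"x":0,"y":-1.0,"z":0,"rx":0,"ry":0,"rz":0},{"x":0,"y":-2.5,"z":0,"rx":0,"ry":0,"rz":0},{"x":0,"y":-4.0,"z":0,"rx":0,"ry":0,"rz":0},{"x":0,"y":-4.0,"z":0,"rx":0,"ry":0,"rz":0},{"x":-1.0,"y":-3.0,"z":3.0,"rx":0,"ry":0,"rz":0},{"x":-2.0,"y":0,"z":4.5,"rx":0,"ry":0,"rz":0},{"x":-2.0,"y":0,"z":4.5,"rx":0,"ry":0,"rz":0},{"x":-2.0,"y":0,"z":4.5,"rx":0,"ry":0,"rz":0},{"x":-2.0,"y":0,"z":4.0,"rx":0,"ry":0,"rz":0},{"x":-2.0,"y":0,"z":4.0,"rx":0,"ry":0,"rz":0},{"x":0,"y":0,"z":0,"rx":0,"ry":0,"rz":0}]'

```text
clock: 21.82
position: [0.4703, 0.3676, 0.2194]
ee_rot: [-1.56, 0.094, -0.099]
force: [0.1, -0.2, 0.1]
width: 0.006
```

```bash
python3 - <<'E'
from ov import *
status()
pts=[]
for x in(-.024,.024): pts+=[(board(x,.17,-.002,np.pi),(0,0,255)),(board(x+.062,.17,-.008,0),(255,0,0)),(board(x-.062,.17,.008,np.pi),(0,255,0))]
for x in(-.095,.095): pts+=[(board(x,.148,-.008,0),(255,0,0)),(board(x,.148,-.002,np.pi),(0,0,255))]
ov('z',pts,{'top':(130,290,190,400),'scene':(145,305,150,360)})
E
```

```text
t 21.82 tip(book mm) [-110.8  393.8  200.4] phi 89.5 force [ 0.1 -0.2  0.1] q [-1.24  0.47  0.71  1.73 -0.35  1.07 -0.54] w 0.01 tx [ 0.992 -0.123  0.003]
```

View pics/zsc.png

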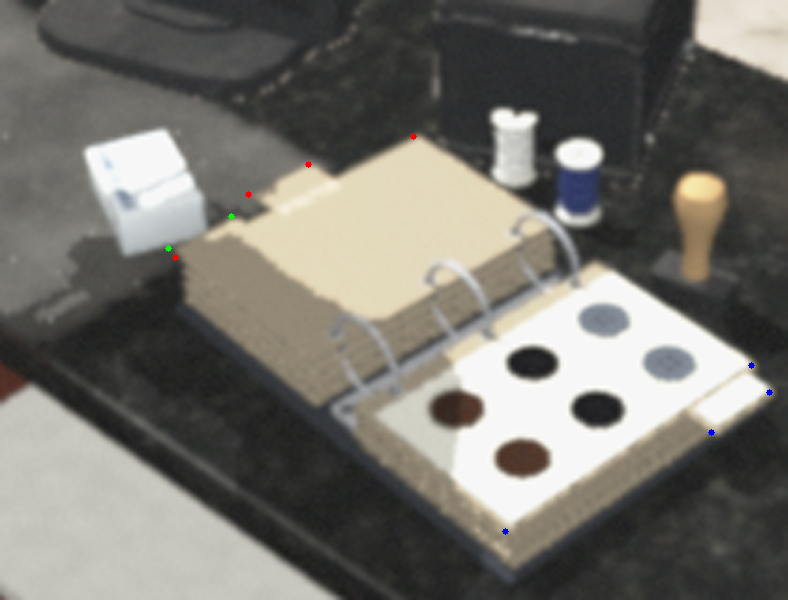

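View pics/ztc.png

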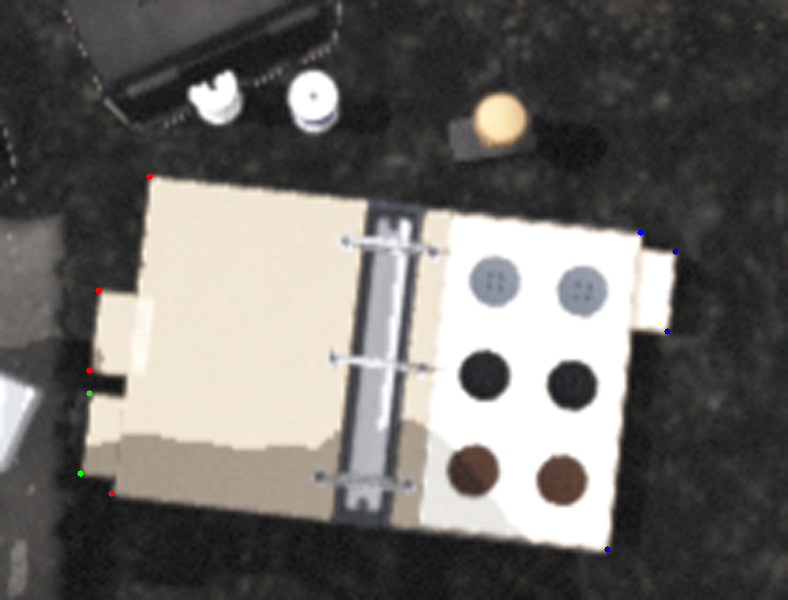

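```bash
python3 - <<'E'
from h import *
a=cv2.imread('pics/t0.png').astype(int);b=cv2.imread('pics/zt.png').astype(int)
for n,(r0,r1,c0,c1) in dict(spools=(145,168,238,285),stamp=(150,178,305,335),box=(212,262,150,205)).items():
    d=np.abs(a[r0:r1,c0:c1]-b[r0:r1,c0:c1]).max(2); print(n,d.mean().round(1),(d>60).sum())
status(); print(arm.sign_off())
E
```

```text
spools 3.1 0
stamp 3.3 0
box 10.5 49
t 21.93 tip(book mm) [-108.2  389.8  200.8] phi 89.6 force [ 1.  -1.   0.2] q [-1.24  0.47  0.72  1.73 -0.35  1.07 -0.53] w 0.01 tx [ 0.992 -0.128  0.004]
the job is handed in; nothing more can be done
None
```

The sample book is open at the coat buttons. I turned the shirt board and then the jacket board over the rings by pushing from behind at their tabs with the closed fingertips. I never pinched a board, and I handed the job in at about 22 s.

- **Boards:** In the last top and scene pictures, both turned boards lie flat on the left and the coat board lies flat on the right. The pictures match the flat positions to about 1 px from above and 1–2 px in the scene view.
- **End stops:** Both boards met a firm stop at the height expected for lying flat. The shirt board stopped with the fingertip at 34.1 mm (expected 34) and the jacket board at 43.8 mm (expected 44).
- **Forces:** In the readings taken after each move, the force was about 2.5 N or less while turning. It was 7 N when seating the shirt board and 18 N when seating the jacket board.
- **Bystanders:** The spools and the stamp show no change from the first picture. The box area differed by 49 pixels. I took this for the arm's shadow, since the gripper was never planned near the box, but I did not check it separately.
- **At hand-in:** The arm was clear of everything.

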